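Stock and lock the coffee caddy

ROBOT

A 7-joint arm with a two-finger parallel gripper is mounted at the origin on the work surface. World frame = base frame: x ahead of the robot, y to its left, z up, the work surface at z = 0. Lengths are in m, angles in rad, forces in N, time in s.
With the tool pointing down it reaches from about 0.425 to 0.925 m from the base axis. Payload 6.8 kg.
Tool frame: the origin (TCP) lies midway between the tips of the shut fingers; the grasp point (between the pads) lies 19 mm behind it; z points along the fingers, y is the line along which they close (so a half turn about z gives the same grasp; the last joint's range is limited). The gripper opens to 85 mm and grips with 20 to 120 N. Pads are 22 mm wide; open, the fingers measure 114 mm over their backs; the gripper's body (76 mm by 85 mm) begins 54 mm behind the grasp point. The pads swing forward as they close: fully open they stand 13 mm farther back than shut.
Start: joints at [1.118, 0.477, 0.022, 1.555, -0.011, 1.109, -0.083], TCP at [0.228, -0.635, 0.231] pointing down, gripper open.
Joint ranges: [-2.96, 2.96], [-0.34, 2.1], [-1.41, 1.46], [0.24, 2.44], [-1.37, 4.51], [0.17, 1.92], [-2.96, 2.96]. Speed limits (rad/s): [2.39, 2.39, 3.14, 3.14, 3.14, 3.14, 3.14].

INTERFACE

Orientations are given as a rotation vector (axis times angle).
In Python, from bench import get_obs, grab_frame, camera_params, r gives the robot as it stands.
- The arm moves only by the shell command python3 -m jog 'ROWS' [FORCE]. ROWS is JSON, a list of rows, each an object of numbers: "rx", "ry", "rz": the turn, a rotation vector about the world's x, y, z scaled (see below); "x", "y", "z": the shift along the world's x, y, z scaled (see below); "jaw": the opening, from -1 (shut) to 1 (fully open). In form: [{"rx": .., "ry": .., "rz": .., "x": .., "y": .., "z": .., "jaw": ..}, ...]. A call has 1 to 8 rows; each row shifts and turns the commanded pose from where the row before left it; what a row does not reach is not made up. The controller multiplies each number of a shift by 60 mm and each number of a turn by 10 degrees. A row lasts 1/8 s, in which the tool goes at most 62.5 mm and 10.7 degrees, less where a joint would pass 70% of its speed; a pose out of reach is approached as far as the arm can. A call with a number of a shift or a turn outside -1 to 1 is refused whole. A call with a gripper value outside its range is refused whole. The fingers move at their own pace and stop on an object; FORCE is the grip in N (left out, the last holds). Time passes only in rows, so rows that do not move let the fingers close. It gives the time, the measured TCP pose, the force, the opening and the grip force at its end, in the units of the state.
- get_obs(): the state, without advancing time (a new reading comes with each control period).
- grab_frame(name): name is "scene" or "top"; returns the picture (480x640x3 uint8, red, green, blue); there is no depth.
- camera_params(name): a dict with "fx", "fy", "cx", "cy" (pixels), "k1" (the pictures are not rectified: a ray, as slopes to the right and down, at radius r is drawn at 1 + k1 r^2 times it, then the intrinsics apply), "R" (3x3) and "t" (3): a world point X has camera coordinates R X + t. Camera axes: x right, y down, z forward; pixel columns grow to the right and rows downward; lengths in m; the calibration is good to about 2 mm. A picture is of the moment at which its call begins. camera_params takes no time and is no camera call.
- r.hand_in(): hands the job in; it is judged then, once.
The state is a dict: "clock": time; "joints": joint angles; "qvel": joint speeds; "tau": joint torques, N m; "tcp_pos": TCP position; "orientation": TCP orientation; "contact_force": force on the tool from outside, world axes, zero at the start; "moment": the same for the moment, N m; "grip_width": finger opening in m; "gripper_force": force on a finger pad.
Only numpy, scipy, OpenCV 4.12 (cv2) and the standard library are available. Lean on these libraries where they do the work, as an engineer would, in place of code of your own. Each camera call takes 0.05 s, during which the arm holds its last target. There are 200 camera calls.

TASK

Put every loose coffee pod into the white caddy, shut its lid flat, and swing the turnbutton clockwise a full quarter turn over the lid. Then take the key from its stand, press and turn it in the lock until its blade drops in, turn the lock clockwise as far as it goes, and put the key back upright in its stand, collar resting on the stand. Leave the two cups and the spoon rest where they are.

Things in the scene. Friction and masses are not known exactly. Their poses are not given: they have to be found in the camera images.
- caddy: White enamelled coffee caddy, fixed: an open-topped box 120 mm (its x) by 200 mm (its y) by 65 mm high, walls and floor 5 mm thick. Origin: centre of its underside; its -x side is the front, towards the robot, +x the back where the lid is hinged. All of its fittings turn with it: on its front a small ledge with the turnbutton, on its right side (-y) the lock housing, 60 x 60 mm and 50 mm high.
- lid (a joint): Angle (rad) of the caddy's flip-top lid: 0 shut flat on the rim, about 1.75 standing open, leaning slightly back. The hinge is stiff: the lid stays where it is left and must be moved all the way down. The lid is a 120 x 200 mm panel 8 mm thick; shut, its upper face lies 73 mm above the table. A steel knob 35 mm tall stands on it in the middle near the front edge.
- lid_hinge (a point): Middle of the lid's hinge line, along the caddy's top back edge (the line runs along the caddy's y). The lid, when open, rises from here; seen along the line its shut direction is the caddy's -x. It is 65 mm above the table, level with the lid's underside; the knob is 90 mm from it.
- turnbutton (a joint): Angle (rad) of the turnbutton, a flat steel bar 56 mm long, 14 mm wide and 8 mm thick turning about an upright pivot on the ledge in front of the lid. 0: bar along the caddy's +y, clear of the lid; it turns clockwise seen from above to its stop at 1.6, where it points along the caddy's +x over the lid's front edge (quarter turn, 1.57). It turns with light friction and stays where it is left.
- turn_pivot (a point): The turnbutton's pivot axis, at the top face of the bar (83 mm above the table).
- turn_peg (a point): Top end of the upright round finger peg on the turnbutton's bar, 12 mm across and 28 mm tall, 38 mm from the pivot; this point is 111 mm above the table. The bar's top face is 28 mm below it.
- lock (a joint): Angle (rad) of the lock's square steel plug (36 x 36 mm, 12 mm thick, on top of the lock housing), growing as it turns clockwise seen from above; unlocked it starts somewhere in -0.05 to 0.5, and it is locked at its stop at 1.6 (quarter-turn position 1.57). Friction about 0.1 N m holds it where it is left.
- lock_slot (a point): Centre of the mouth of the key slot, on the upper face of the plug, 62.5 mm above the table. The slot is 19 mm long along this point's x axis, 8 mm wide and 12 mm deep, with 1.5 mm chamfers, and turns with the plug. The lock's axis is vertical through this point.
- key: Loose steel key, 76 mm tall, 90 g. Origin: middle of the blade's lower end, z up. From below: flat blade 16 (x) by 5 (y) by 11 mm high; shaft 10 mm across; round collar 36 mm across from 31 to 35 mm; neck 10 mm across; wing handle 50 (x) by 12 mm (y) from 56 to 76 mm, in line with the blade. Fits the slot either way round; dropped in, the shaft's shoulder rests on the plug, blade 11 mm deep.
- stand: Dark wooden key stand, fixed, 54 x 54 mm and 40 mm high, with a 24 x 24 mm square hole through it. Origin: centre of its underside. The key stands in it upright with its collar resting on the top face and its blade tip 31 mm below that face.
- stand_hole (a point): Centre of the hole's mouth on the stand's top face, 40 mm above the table.
- pod0: A sealed aluminium coffee pod, loose, standing on its rim: a plain cylinder 30 mm across and 30 mm high overall, with a thin rim 37 mm across and 2 mm thick at its foot; 30 g. Origin: centre of its underside, z up. Two to four of the four pods are present (an absent one reads None).
- pod1: A sealed aluminium coffee pod, loose, standing on its rim: a plain cylinder 30 mm across and 30 mm high overall, with a thin rim 37 mm across and 2 mm thick at its foot; 30 g. Origin: centre of its underside, z up. Two to four of the four pods are present (an absent one reads None).
- pod2: A sealed aluminium coffee pod, loose, standing on its rim: a plain cylinder 30 mm across and 30 mm high overall, with a thin rim 37 mm across and 2 mm thick at its foot; 30 g. Origin: centre of its underside, z up. Two to four of the four pods are present (an absent one reads None).
- pod3: A sealed aluminium coffee pod, loose, standing on its rim: a plain cylinder 30 mm across and 30 mm high overall, with a thin rim 37 mm across and 2 mm thick at its foot; 30 g. Origin: centre of its underside, z up. Two to four of the four pods are present (an absent one reads None).
- cup0: Bystander: cobalt espresso cup standing upside down, 62 mm across, 56 mm high, with a small handle; origin at the middle of its mouth, on the table.
- cup1: Bystander: the second cobalt espresso cup, likewise upside down.
- spoon_rest: Bystander: brushed aluminium spoon rest, a plate 90 x 110 mm, 12 mm high; origin: centre of its underside.
Mind the look-alikes: they are no part of the job. What is shaped like the pod3 but purple is not meant.

How it is judged:
By the outcome, as a careful person would: the job done as asked, in the order asked, and still so for the second after the job is handed in, with the robot touching nothing.
Of pod0, pod1, pod2, pod3 only 2 to 4 are there at a start; the rules pass over those that are not, and their reading is None.
At some moment in a run one of pod0, pod1, pod2, pod3 may be knocked a few centimetres aside while the robot is not near it.
It also fails if it takes over 210 s, if anything falls off the work surface, if the arm or the gripper's body presses on something with over 40 N, if the wrist force passes 120 N, or if a joint passes its speed limit or range.

## Working session

There is one attempt and no reset: what is moved stays moved. The work goes in short steps, Python scripts to look and compute and a shell command to move; the robot and the scene stay as the last step left them, time stands still between calls to the robot, and variables do not carry over. Pictures are saved under pics/ and viewed, at most 14 in all, crops included, and the job is handed in when it is done.

```bash
ls; mkdir -p pics; python3 - <<'E'
from bench import *
import cv2
for n in("scene","top"):
    cv2.imwrite(f"pics/{n}0.png",grab_frame(n)[:,:,::-1]); p=camera_params(n); print(n,p)
print(get_obs())
E
```

```text
pics
scene {'fx': 548.8234425087138, 'fy': 548.8234425087138, 'cx': 318.66862962155733, 'cy': 239.52100505223856, 'k1': -0.036133403071167025, 'R': array([[-0.48035306,  0.87703743,  0.00814215],
       [ 0.70210929,  0.39007548, -0.59572113],
       [-0.52564578, -0.28043979, -0.80315007]]), 't': array([ 0.28970453, -0.35098657,  1.51796224])}
top {'fx': 614.0608657998843, 'fy': 614.0608657998843, 'cx': 327.61615498224216, 'cy': 240.9057453471713, 'k1': 0.011991349177938787, 'R': array([[-0.01274548, -0.99980968, -0.01477039],
       [-0.99157925,  0.01454161, -0.12868231],
       [ 0.12887261,  0.0130059 , -0.99157587]]), 't': array([0.02384878, 0.5797298 , 1.13318086])}
{'clock': 0.1, 'joints': array([ 1.1179184 ,  0.4777302 ,  0.02232293,  1.55635244, -0.01148549,
        1.10932026, -0.08313725]), 'qvel': array([-0.00170282, -0.00274026, -0.00133434, -0.00293091,  0.00083906,
        0.00051641, -0.00025775]), 'tau': array([ 4.57869537e-03, -5.97755456e+01,  1.61385499e+00, -2.81953114e+01,
        1.28674219e-02,  5.04171214e-03,  3.60833837e-06]), 'tcp_pos': array([ 0.22795468, -0.63476712,  0.23041407]), 'orientation': array([-3.09341875e+00, -5.38628173e-01,  6.48131304e-04]), 'contact_force': array([-0.13069124,  0.01334224, -1.10244822]), 'moment': array([-0.0140534 ,  0.03394167, -0.00272006]), 'gripper_force': 0.0, 'grip_width': 0.08535296453885818}
```

View pics/scene0.png

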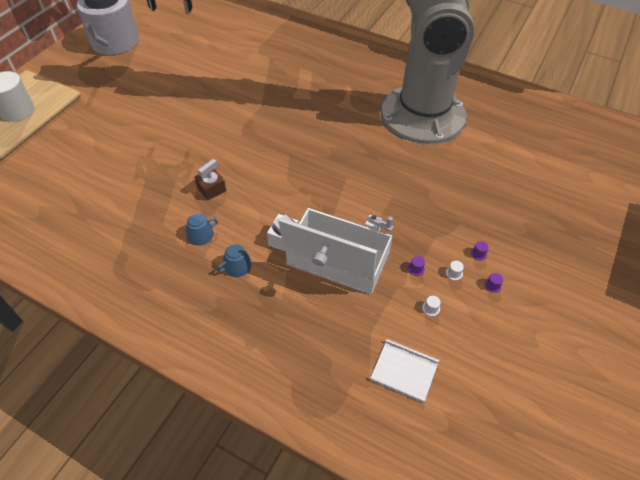

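View pics/top0.png

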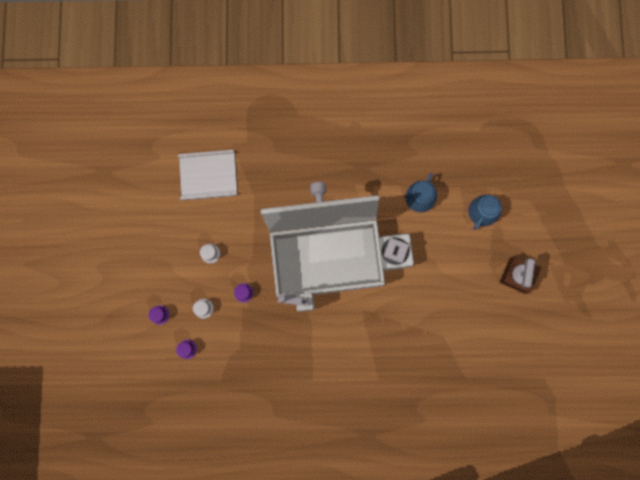

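Top view: white/silver pods at about (209,253) and (204,308); purple look-alikes at (243,292), (158,315) and (186,349). The described pods are aluminium, so the two silver ones fit. The caddy is centred near (327,257), the lock at (396,251), the turnbutton near (300,300), the stand at (521,273) and the cups at (421,196) and (485,210). I'll confirm in an enlarged crop and measure.

```bash
cat > h.py <<'E'
import numpy as np, cv2
from bench import *
def K(p): return np.array([[p['fx'],0,p['cx']],[0,p['fy'],p['cy']],[0,0,1]])
def ray(n,u,v):
    p=camera_params(n); d=cv2.undistortPoints(np.array([[[u,v]]],float),K(p),np.array([p['k1'],0,0,0.]))[0,0]
    R=np.array(p['R']); return -R.T@p['t'], R.T@np.array([d[0],d[1],1])
def pl(n,u,v,z):
    c,d=ray(n,u,v); return (c+d*(z-c[2])/d[2])
def tri(a,b):  # scene px a, top px b
    c1,d1=ray('scene',*a); c2,d2=ray('top',*b)
    s=np.linalg.lstsq(np.c_[d1,-d2],c2-c1,rcond=None)[0]; P,Q=c1+d1*s[0],c2+d2*s[1]
    return (P+Q)/2,np.linalg.norm(P-Q)
def proj(n,X):
    p=camera_params(n); return cv2.projectPoints(np.array(X,float).reshape(-1,1,3),cv2.Rodrigues(np.array(p['R']))[0],np.array(p['t'],float),K(p),np.array([p['k1'],0,0,0.]))[0][:,0]
def crop(n,u,v,w,h,s,im=None):
    im=grab_frame(n) if im is None else im
    return cv2.resize(im[v:v+h,u:u+w,::-1],None,fx=s,fy=s,interpolation=cv2.INTER_CUBIC)
E
python3 - <<'E'
from h import *
t=grab_frame('top'); s=grab_frame('scene')
a=crop('top',260,170,160,150,5,t)[:,:400*2]
cv2.imwrite('pics/a.png',cv2.resize(a,(640,600)))
b=np.hstack([crop('top',140,230,120,130,3,t)[:390],crop('top',480,235,80,130,3,t)])
c=np.hstack([crop('scene',390,230,120,100,3,s)[:200],crop('scene',180,150,80,100,3,s)[:200]])
cv2.imwrite('pics/b.png',np.vstack([b,c]))
cv2.imwrite('pics/c.png',crop('scene',260,195,150,105,5,s))
print(pl('top',396,251,.0625),pl('top',521,273,.04),pl('top',209,253,.03),pl('top',204,308,.03))
E
```

```text
[ 0.55599064 -0.11127403  0.0625    ] [ 0.51356204 -0.34671106  0.04      ] [0.56093136 0.24392323 0.03      ] [0.45611082 0.2521175  0.03      ]
```

View pics/a.png

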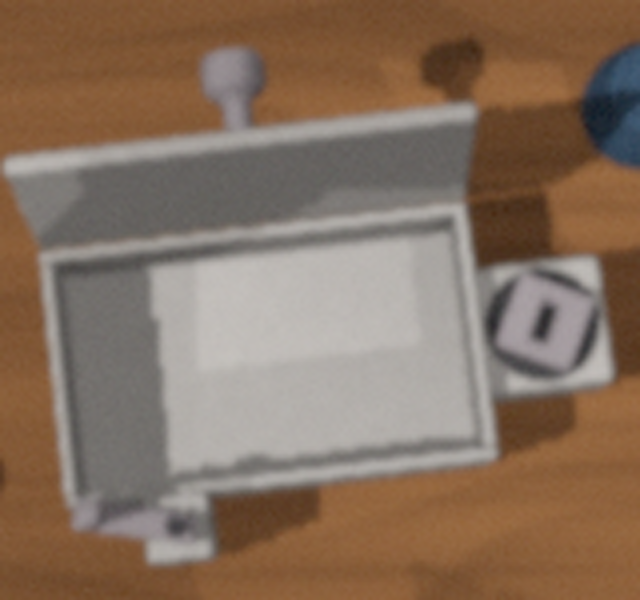

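View pics/b.png

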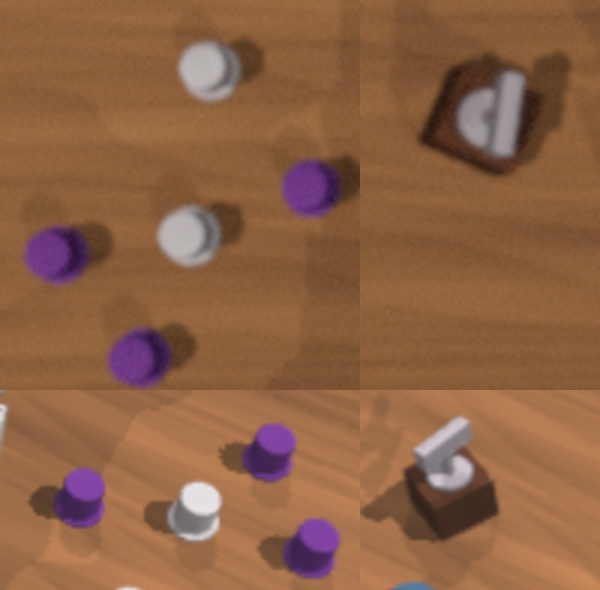

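View pics/c.png

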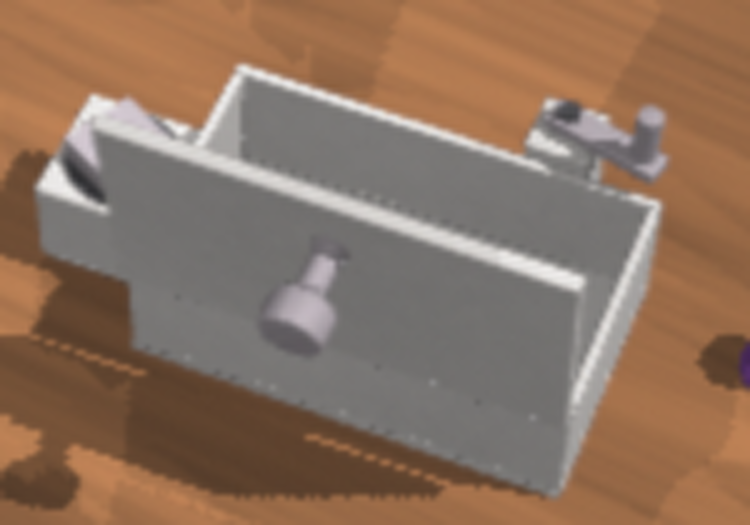

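The crop confirms two silver-white pods (the other three are purple). It also shows the lid open leaning back, the turnbutton peg towards +y, and the key upright in its stand with the wing along about x. Now the geometry.

```bash
python3 - <<'E'
from h import *
A=lambda x,y:(x/4+260-.4,y/4+170-.4); B1=lambda x,y:(x/3+140-.3,y/3+230-.3); B2=lambda x,y:((x-360)/3+480-.3,y/3+235-5-.3+0)
C=lambda x,y:(x/5+260-.4,y/5+195-.4)
np.set_printoptions(precision=4,suppress=True)
fl,fr,br,bl=[pl('top',*A(*q),.065) for q in((72,500),(497,458),(465,205),(42,252))]
print('rim',fl,fr,br,bl,'mid',(fl+fr+br+bl)/4)
print('len',np.linalg.norm(fl-fr),np.linalg.norm(bl-br),np.linalg.norm(fl-bl),np.linalg.norm(fr-br))
yv=(fl-fr)+(bl-br); xv=(br-fr)+(bl-fl); print('yaw',np.degrees(np.arctan2(-yv[0],yv[1])),np.degrees(np.arctan2(xv[1],xv[0])))
print('peg tri',tri(C(650,115),A(80,510)), 'pivot',pl('top',*A(183,525),.083),tri(C(569,111),A(183,525)))
print('knob tri',tri(C(297,338),A(233,72)))
print('lid top', tri(C(582,285),A(10,163)),tri(C(97,125),A(474,106)))
t=grab_frame('top'); s=grab_frame('scene')
# pods
for n,z in(('top',.03),):
  hsv=cv2.cvtColor(t,cv2.COLOR_RGB2HSV); m=((hsv[...,1]<60)&(hsv[...,2]>110)).astype(np.uint8)
  m[:, :140]=0
  k,_,st,c=cv2.connectedComponentsWithStats(m)
  for i in range(1,k):
    if st[i,4]>40: print(c[i],st[i],pl('top',*c[i],.02))
# slot: dark in plug
g=cv2.cvtColor(t,cv2.COLOR_RGB2GRAY)
u=g[238:264,384:410]; print(u[4:-4,4:-4])
sub=np.zeros_like(g); sub[244:258,389:403]=(g[244:258,389:403]<90)
ys,xs=np.nonzero(sub); P=np.array([pl('top',x,y,.0625)[:2] for x,y in zip(xs,ys)]); print('slot',xs.mean(),ys.mean(),P.mean(0),len(P)); w,v=np.linalg.eigh(np.cov(P.T)); print(w,v[:,1],np.degrees(np.arctan2(v[1,1],v[0,1])))
b=lambda x,y:((x-360)/3+480-.3,y/3+235-5+5-.3)
print('key bar',[pl('top',*b(*q),.085) for q in((513,74),(504,155),(509,114))]);
sb=[((x-360)/3+180-.3,(y-390)/3+150-.3) for x,y in((443,446),)]
print(tri(sb[0],b(509,114)))
print('stand corners',[pl('top',*b(*q),.04) for q in((456,63),(425,138),(503,172),(540,95))])
E
```

```text
rim [0.478 0.109 0.065] [ 0.4947 -0.087   0.065 ] [ 0.6129 -0.075   0.065 ] [0.5937 0.1228 0.065 ] mid [0.5448 0.0174 0.065 ]
len 0.19671302496599266 0.19868897270940922 0.11644585284200108 0.1187982170456323
yaw 5.208243719073135 6.293367075645541
peg tri (array([0.4723, 0.0995, 0.1098]), np.float64(0.003580591895170971)) pivot [0.4653 0.057  0.083 ] (array([0.465 , 0.0581, 0.08  ]), np.float64(0.002094876738732806))
knob tri (array([0.6617, 0.031 , 0.1382]), np.float64(0.0009182873388824239))
lid top (array([0.6148, 0.1247, 0.1797]), np.float64(0.0017914027973497896)) (array([ 0.6364, -0.0716,  0.1788]), np.float64(0.0013382888995812014))
[207.5945 174.4534] [ 178  150   59   50 2565] [0.7176 0.2506 0.02  ]
[310.5878 204.6732] [ 261  182  119   48 1065] [0.6541 0.0485 0.02  ]
[334.9359 258.5949] [ 270  216  144   95 8154] [0.5477 0.0025 0.02  ]
[209.0104 252.8581] [200 244  20  19 289] [0.5623 0.246  0.02  ]
[524.073  273.0982] [513 259  22  28 397] [ 0.5148 -0.3585  0.02  ]
[202.1448 308.4414] [193 299  20  20 290] [0.4556 0.2578 0.02  ]
[[113 146 157 160 160 159 159 157 157 155 1
[... 1062 characters left out ...]
60 160 149 123  85]
 [139 143 150 153 154 156 155 152 154 157 160 159 159 157 154 138 110  71]
 [108 121 130 138 145 152 154 156 157 157 157 157 157 157 152 132  98  67]
 [ 86  96 101 111 123 133 142 148 154 154 158 157 156 157 149 119  83  72]]
slot 395.4347826086956 250.47826086956522 [ 0.557  -0.1103] 23
[0. 0.] [-0.9476  0.3194] 161.3727726080702
key bar [array([ 0.5348, -0.352 ,  0.085 ]), array([ 0.486 , -0.3439,  0.085 ]), array([ 0.5106, -0.3482,  0.085 ])]
(array([ 0.5113, -0.3528,  0.0656]), np.float64(0.0031415217212810323))
stand corners [array([ 0.5465, -0.331 ,  0.04  ]), array([ 0.4996, -0.3093,  0.04  ]), array([ 0.4778, -0.3566,  0.04  ]), array([ 0.5256, -0.3823,  0.04  ])]
```

```bash
python3 -m jog '[{"x":0.5,"y":0.9,"jaw":0.2},{"x":0.55,"y":0.9,"rz":-0.2},{"x":0.55,"y":0.9,"rz":-0.2},{"x":0.55,"y":0.9,"rz":-0.2},{"x":0.55,"y":0.9,"rz":-0.2},{"x":0.55,"y":0.9,"rz":-0.2},{"x":0.55,"y":0.9,"rz":-0.2},{"x":0.55,"y":0.9,"rz":-0.2}]'
python3 -m jog '[{"x":0.15,"y":0.9},{"x":0.15,"y":0.9},{"x":0.15,"y":0.9},{"x":0.15,"y":0.9},{"x":0.15,"y":0.9},{"x":0.15,"y":0.9},{"x":0.15,"y":0.9},{"x":0}]'
python3 - <<'E'
from h import *
np.set_printoptions(precision=4,suppress=True)
C=lambda x,y:(x/5+260-.4,y/5+195-.4)
print('peg base',pl('scene',*C(645,162),.083),'top',pl('scene',*C(650,112),.111),'pivot',pl('scene',*C(569,111),.083))
E
```

```text
peg base [0.4764 0.1003 0.083 ] top [0.4725 0.0975 0.111 ] pivot [0.4669 0.0599 0.083 ]validation failed for argument at $[0]...
validation failed for argument at $[0]...
```

```bash
python3 -m jog '[{"x":0.5,"y":0.9,"z":0,"rx":0,"ry":0,"rz":0,"jaw":0.2}]'; python3 -m jog '[{"x":0.5,"y":0.9,"jaw":0.2}]' 2>&1 | tail -5;python3 -m jog '[{"x":0.5,"y":0.9,"z":0,"rx":0,"ry":0,"rz":0}]' 2>&1 | tail -5
```

```text
clock: 0.42
tcp_pos: [0.2546, -0.5842, 0.2309]
orientation: [3.095, 0.526, -0.003]
contact_force: [1.0, -0.3, -0.4]
grip_width: 0.0694
gripper_force: 0.0
validation failed for argument at $[0]...
validation failed for argument at $[0]...
```

```bash
python3 -m jog '[{"x":0.55,"y":0.9,"z":0,"rx":0,"ry":0,"rz":-0.2,"jaw":0.2},{"x":0.55,"y":0.9,"z":0,"rx":0,"ry":0,"rz":-0.2,"jaw":0.2},{"x":0.55,"y":0.9,"z":0,"rx":0,"ry":0,"rz":-0.2,"jaw":0.2},{"x":0.55,"y":0.9,"z":0,"rx":0,"ry":0,"rz":-0.2,"jaw":0.2},{"x":0.55,"y":0.9,"z":0,"rx":0,"ry":0,"rz":-0.2,"jaw":0.2},{"x":0.55,"y":0.9,"z":0,"rx":0,"ry":0,"rz":-0.2,"jaw":0.2},{"x":0.55,"y":0.9,"z":0,"rx":0,"ry":0,"rz":-0.2,"jaw":0.2},{"x":0.55,"y":0.9,"z":0,"rx":0,"ry":0,"rz":0,"jaw":0.2}]'
python3 -m jog '[{"x":0.1,"y":0.9,"z":0,"rx":0,"ry":0,"rz":0,"jaw":0.2},{"x":0.1,"y":0.9,"z":0,"rx":0,"ry":0,"rz":0,"jaw":0.2},{"x":0.1,"y":0.9,"z":0,"rx":0,"ry":0,"rz":0,"jaw":0.2},{"x":0.1,"y":0.9,"z":0,"rx":0,"ry":0,"rz":0,"jaw":0.2},{"x":0.1,"y":0.9,"z":0,"rx":0,"ry":0,"rz":0,"jaw":0.2},{"x":0.1,"y":0.9,"z":0,"rx":0,"ry":0,"rz":0,"jaw":0.2},{"x":0,"y":0,"z":0,"rx":0,"ry":0,"rz":0,"jaw":0.2}]'
cat >> h.py <<'E'
def st():
    o=get_obs(); R=cv2.Rodrigues(np.array(o['orientation']))[0]
    print('t %.1f'%o['clock'],'tcp',np.round(o['tcp_pos'],4),'closing yaw %.1f'%(np.degrees(np.arctan2(R[1,1],R[0,1]))%180),'zax',np.round(R[:,2],3),'w %.4f'%o['grip_width'],'F',np.round(o['contact_force'],1),'j7 %.2f'%o['joints'][6])
def silver(n='top',z=.022):
    t=grab_frame(n); hsv=cv2.cvtColor(t,cv2.COLOR_RGB2HSV); m=((hsv[...,1]<60)&(hsv[...,2]>110)).astype(np.uint8)
    k,_,s,c=cv2.connectedComponentsWithStats(m)
    for i in range(1,k):
        if 120<s[i,4]<1000: print(np.round(c[i],1),s[i],np.round(pl(n,*c[i],z),4))
E
python3 - <<'E'
from h import *
st(); silver('scene'); silver()
E
```

```text
clock: 1.42
tcp_pos: [0.5198, -0.153, 0.2316]
orientation: [3.137, 0.157, 0.001]
contact_force: [1.4, -1.0, 0.2]
grip_width: 0.051
gripper_force: 0.0
clock: 2.3
tcp_pos: [0.5541, 0.1754, 0.2315]
orientation: [-3.134, -0.17, -0.001]
contact_force: [0.5, -0.3, 0.4]
grip_width: 0.0514
gripper_force: 0.0
t 2.3 tcp [0.5541 0.1754 0.2315] closing yaw 96.2 zax [ 0.     0.003 -1.   ] w 0.0514 F [ 0.5 -0.3  0.4] j7 -2.00
[622.2   4.3] [590   0  50  14 373] [-0.8353  0.388   0.022 ]
[388.5 105. ] [382  93  14  27 217] [ 0.042 -0.089  0.022]
[403.5 128.8] [389 123  26  14 207] [ 0.1103 -0.0147  0.022 ]
[454.7 270.4] [446 261  18  20 271] [0.4685 0.2606 0.022 ]
[431.4 305.8] [422 296  19  20 291] [0.5747 0.2491 0.022 ]
[317.1 188.5] [310 182  15  16 178] [0.6857 0.0354 0.022 ]
```

```bash
python3 -m jog '[{"x":0.1,"y":0.6,"z":0,"rx":0,"ry":0,"rz":0,"jaw":0.2},{"x":0.08,"y":0.58,"z":-0.2,"rx":0,"ry":0,"rz":0,"jaw":0.2},{"x":0,"y":0,"z":-0.8,"rx":0,"ry":0,"rz":0,"jaw":0.2},{"x":0,"y":0,"z":-0.8,"rx":0,"ry":0,"rz":0,"jaw":0.2},{"x":0,"y":0,"z":-0.5,"rx":0,"ry":0,"rz":0,"jaw":0.2},{"x":0,"y":0,"z":0,"rx":0,"ry":0,"rz":0,"jaw":0.2}]'
python3 - <<'E'
from h import *
st();print(tri((431.4,305.8),(209,252.9)),tri((454.7,270.4),(202.1,308.4)))
silver()
cv2.imwrite('pics/d.png',np.hstack([crop('scene',380,190,120,140,3),crop('top',160,190,120,140,3)]))
E
```

```text
clock: 3.15
tcp_pos: [0.5645, 0.237, 0.091]
orientation: [3.135, 0.154, -0.007]
contact_force: [-0.0, -0.5, -0.7]
grip_width: 0.0512
gripper_force: 0.0
t 3.1 tcp [0.5645 0.237  0.091 ] closing yaw 95.6 zax [-0.005 -0.003 -1.   ] w 0.0512 F [-0.  -0.5 -0.7] j7 -2.17
(array([0.56410039, 0.24854456, 0.00524721]), np.float64(0.001112011282971927)) (array([0.45618178, 0.26045392, 0.00529867]), np.float64(0.0013562063466534637))
[315.1 469.8] [292 455  44  25 602] [0.1575 0.0446 0.022 ]
```

View pics/d.png

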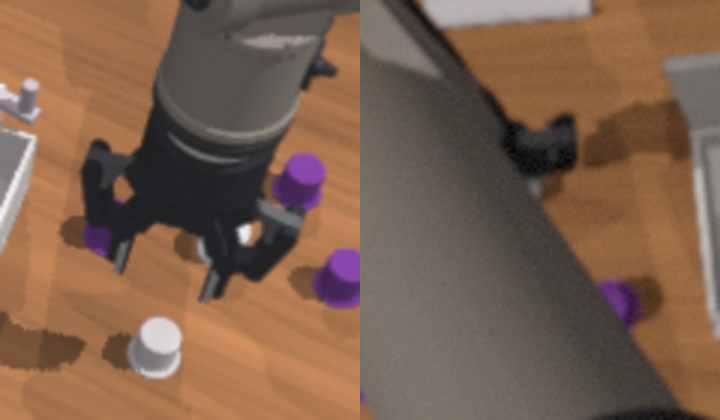

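The silver pod lies directly below and slightly ahead of the gripper (scene crop 155,345); I'm aligned, so I descend and grip.

```bash
python3 -m jog '[{"x":0,"y":0.17,"z":-0.2,"rx":0,"ry":0,"rz":0,"jaw":0.2},{"x":0,"y":0,"z":-0.5,"rx":0,"ry":0,"rz":0,"jaw":0.2},{"x":0,"y":0,"z":-0.4,"rx":0,"ry":0,"rz":0,"jaw":0.2},{"x":0,"y":0,"z":-0.3,"rx":0,"ry":0,"rz":0,"jaw":0.2},{"x":0,"y":0,"z":0,"rx":0,"ry":0,"rz":0,"jaw":0.2}]'
python3 -m jog '[{"x":0,"y":0,"z":0,"rx":0,"ry":0,"rz":0,"jaw":-0.5},{"x":0,"y":0,"z":0,"rx":0,"ry":0,"rz":0,"jaw":-0.5},{"x":0,"y":0,"z":0,"rx":0,"ry":0,"rz":0,"jaw":-0.5},{"x":0,"y":0,"z":0,"rx":0,"ry":0,"rz":0,"jaw":-0.5}]' 30
```

```text
clock: 3.92
tcp_pos: [0.5649, 0.2504, 0.0082]
orientation: [3.137, 0.158, -0.003]
contact_force: [0.3, -0.5, 0.3]
grip_width: 0.0512
gripper_force: 0.0
clock: 4.42
tcp_pos: [0.5665, 0.2509, 0.0104]
orientation: [-3.137, -0.158, -0.003]
contact_force: [0.2, 0.1, 5.7]
grip_width: 0.0287
gripper_force: 30.0
```

```bash
python3 -m jog '[{"x":0,"y":0,"z":0.5,"rx":0,"ry":0,"rz":0,"jaw":-0.5},{"x":0,"y":0,"z":0.8,"rx":0,"ry":0,"rz":0,"jaw":-0.5},{"x":0,"y":0,"z":0.8,"rx":0,"ry":0,"rz":0,"jaw":-0.5},{"x":-0.1,"y":-0.5,"z":0.4,"rx":0,"ry":0,"rz":0,"jaw":-0.5},{"x":-0.15,"y":-0.8,"z":0,"rx":0,"ry":0,"rz":0,"jaw":-0.5},{"x":-0.15,"y":-0.8,"z":0,"rx":0,"ry":0,"rz":0,"jaw":-0.5},{"x":-0.15,"y":-0.8,"z":0,"rx":0,"ry":0,"rz":0,"jaw":-0.5},{"x":-0.05,"y":-0.5,"z":0,"rx":0,"ry":0,"rz":0,"jaw":-0.5}]'
python3 -m jog '[{"x":0,"y":0,"z":0,"rx":0,"ry":0,"rz":0,"jaw":-0.5},{"x":0,"y":0,"z":-0.5,"rx":0,"ry":0,"rz":0,"jaw":-0.5}]'
python3 - <<'E'
from h import *
st();cv2.imwrite('pics/e.png',np.hstack([crop('scene',270,160,130,140,3),crop('top',250,180,130,140,3)]))
E
```

```text
clock: 5.42
tcp_pos: [0.5287, 0.0433, 0.1592]
orientation: [3.137, 0.154, -0.001]
contact_force: [0.5, 0.0, -0.5]
grip_width: 0.0289
gripper_force: 29.7
clock: 5.68
tcp_pos: [0.5317, 0.0473, 0.131]
orientation: [-3.137, -0.157, -0.009]
contact_force: [0.4, 0.3, -1.3]
grip_width: 0.0288
gripper_force: 29.7
t 5.7 tcp [0.5317 0.0473 0.131 ] closing yaw 95.7 zax [ 0.005  0.001 -1.   ] w 0.0288 F [ 0.4  0.3 -1.3] j7 -1.83
```

View pics/e.png

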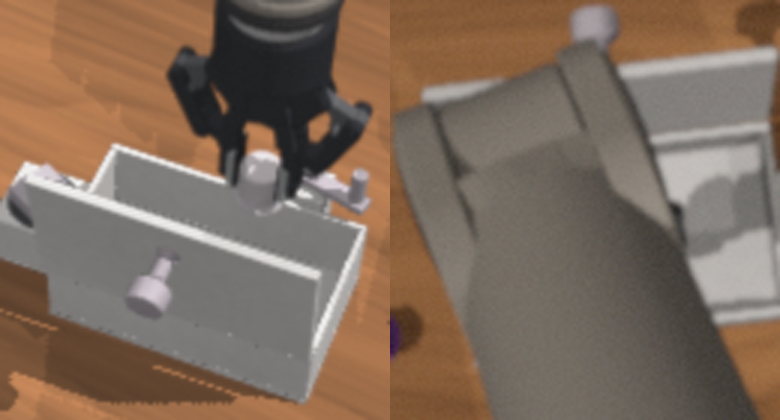

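The pod is held between the fingers over the box (scene crop 262,180). I lower it and release.

```bash
python3 -m jog '[{"x":0,"y":-0.1,"z":-0.5,"rx":0,"ry":0,"rz":0,"jaw":-0.5},{"x":0,"y":0,"z":-0.5,"rx":0,"ry":0,"rz":0,"jaw":-0.5},{"x":0,"y":0,"z":-0.5,"rx":0,"ry":0,"rz":0,"jaw":-0.5},{"x":0,"y":0,"z":-0.1,"rx":0,"ry":0,"rz":0,"jaw":-0.5},{"x":0,"y":0,"z":0,"rx":0,"ry":0,"rz":0,"jaw":0.1},{"x":0,"y":0,"z":0,"rx":0,"ry":0,"rz":0,"jaw":0.2},{"x":0,"y":0,"z":0,"rx":0,"ry":0,"rz":0,"jaw":0.2}]'
python3 -m jog '[{"x":0,"y":0,"z":0.5,"rx":0,"ry":0,"rz":0,"jaw":0.2},{"x":0,"y":0,"z":0.8,"rx":0,"ry":0,"rz":0,"jaw":0.2},{"x":0,"y":0,"z":0.8,"rx":0,"ry":0,"rz":0,"jaw":0.2},{"x":-0.2,"y":0.7,"z":0.2,"rx":0,"ry":0,"rz":0,"jaw":0.2},{"x":-0.2,"y":0.8,"z":0,"rx":0,"ry":0,"rz":0,"jaw":0.2},{"x":-0.2,"y":0.7,"z":0,"rx":0,"ry":0,"rz":0,"jaw":0.2},{"x":0,"y":0,"z":0,"rx":0,"ry":0,"rz":0,"jaw":0.2}]'
python3 - <<'E'
from h import *
st();silver();silver('scene')
E
```

```text
clock: 6.65
tcp_pos: [0.5305, 0.0405, 0.0344]
orientation: [-3.138, -0.158, -0.003]
contact_force: [-0.3, 0.1, 0.2]
grip_width: 0.0513
gripper_force: 0.0
clock: 7.52
tcp_pos: [0.4925, 0.1766, 0.1723]
orientation: [-3.135, -0.168, -0.002]
contact_force: [0.5, -0.1, 0.0]
grip_width: 0.0508
gripper_force: 0.0
t 7.5 tcp [0.4925 0.1766 0.1723] closing yaw 96.1 zax [ 0.001  0.002 -1.   ] w 0.0508 F [ 0.5 -0.1  0. ] j7 -2.08
[395.5 250. ] [386 240  21  21 199] [ 0.5625 -0.1144  0.022 ]
[622.2   4.3] [590   0  50  14 373] [-0.8353  0.388   0.022 ]
[388.4 105. ] [382  93  14  27 211] [ 0.0417 -0.0893  0.022 ]
[409.6 129.8] [389 123  36  17 358] [0.1058 0.0008 0.022 ]
[454.7 270.4] [446 261  18  20 271] [0.4685 0.2606 0.022 ]
```

```bash
python3 -m jog '[{"x":-0.3,"y":0.7,"z":0,"rx":0,"ry":0,"rz":0,"jaw":0.2},{"x":-0.31,"y":0.7,"z":0,"rx":0,"ry":0,"rz":0,"jaw":0.2},{"x":0,"y":0,"z":-0.6,"rx":0,"ry":0,"rz":0,"jaw":0.2},{"x":0,"y":0,"z":-0.6,"rx":0,"ry":0,"rz":0,"jaw":0.2},{"x":0,"y":0,"z":0,"rx":0,"ry":0,"rz":0,"jaw":0.2}]'
python3 - <<'E'
from h import *
st();silver('scene')
E
```

```text
clock: 8.25
tcp_pos: [0.4561, 0.2537, 0.0973]
orientation: [3.135, 0.154, -0.007]
contact_force: [0.1, -1.1, 0.1]
grip_width: 0.051
gripper_force: 0.0
t 8.2 tcp [0.4561 0.2537 0.0973] closing yaw 95.6 zax [-0.004 -0.003 -1.   ] w 0.0510 F [ 0.1 -1.1  0.1] j7 -2.32
[622.2   4.3] [590   0  50  14 373] [-0.8353  0.388   0.022 ]
[388.5 104.9] [382  93  14  27 211] [ 0.0414 -0.0892  0.022 ]
[507.8 159. ] [495 155  26   8 127] [0.0829 0.2612 0.022 ]
[207.4 172.3] [198 159  19  25 255] [ 0.4909 -0.3738  0.022 ]
[454.7 270.4] [446 261  18  20 271] [0.4685 0.2606 0.022 ]
```

Still in place. Down 88 mm, grip, lift.

```bash
python3 -m jog '[{"x":0,"y":0.05,"z":-0.5,"rx":0,"ry":0,"rz":0,"jaw":0.2},{"x":0,"y":0,"z":-0.5,"rx":0,"ry":0,"rz":0,"jaw":0.2},{"x":0,"y":0,"z":-0.45,"rx":0,"ry":0,"rz":0,"jaw":0.2},{"x":0,"y":0,"z":0,"rx":0,"ry":0,"rz":0,"jaw":0.2},{"x":0,"y":0,"z":0,"rx":0,"ry":0,"rz":0,"jaw":-0.5},{"x":0,"y":0,"z":0,"rx":0,"ry":0,"rz":0,"jaw":-0.5},{"x":0,"y":0,"z":0,"rx":0,"ry":0,"rz":0,"jaw":-0.5},{"x":0,"y":0,"z":0,"rx":0,"ry":0,"rz":0,"jaw":-0.5}]' 30
python3 -m jog '[{"x":0,"y":0,"z":0.5,"rx":0,"ry":0,"rz":0,"jaw":-0.5},{"x":0,"y":0,"z":0.8,"rx":0,"ry":0,"rz":0,"jaw":-0.5},{"x":0,"y":0,"z":0.8,"rx":0,"ry":0,"rz":0,"jaw":-0.5},{"x":0.2,"y":-0.4,"z":0.5,"rx":0,"ry":0,"rz":0,"jaw":-0.5},{"x":0.3,"y":-0.8,"z":0,"rx":0,"ry":0,"rz":0,"jaw":-0.5},{"x":0.3,"y":-0.8,"z":0,"rx":0,"ry":0,"rz":0,"jaw":-0.5},{"x":0.3,"y":-0.8,"z":0,"rx":0,"ry":0,"rz":0,"jaw":-0.5},{"x":0.3,"y":-0.8,"z":0,"rx":0,"ry":0,"rz":0,"jaw":-0.5}]'
python3 -m jog '[{"x":0,"y":-0.6,"z":0,"rx":0,"ry":0,"rz":0,"jaw":-0.5},{"x":0,"y":-0.3,"z":0,"rx":0,"ry":0,"rz":0,"jaw":-0.5},{"x":0,"y":0,"z":0,"rx":0,"ry":0,"rz":0,"jaw":-0.5}]'
```

```text
clock: 9.3
tcp_pos: [0.4586, 0.2599, 0.0143]
orientation: [-3.136, -0.157, -0.005]
contact_force: [-0.8, -1.6, 7.6]
grip_width: 0.0289
gripper_force: 29.6
clock: 10.3
tcp_pos: [0.5418, 0.0418, 0.1697]
orientation: [-3.138, -0.158, -0.003]
contact_force: [0.3, 0.3, -0.5]
grip_width: 0.0284
gripper_force: 29.8
clock: 10.68
tcp_pos: [0.541, -0.0112, 0.1688]
orientation: [3.138, 0.155, 0.001]
contact_force: [0.4, 0.5, 0.9]
grip_width: 0.0282
gripper_force: 29.8
```

```bash
python3 -m jog '[{"x":0,"y":-0.2,"z":-0.6,"rx":0,"ry":0,"rz":0,"jaw":-0.5},{"x":0,"y":0,"z":-0.6,"rx":0,"ry":0,"rz":0,"jaw":-0.5},{"x":0,"y":0,"z":-0.6,"rx":0,"ry":0,"rz":0,"jaw":-0.5},{"x":0,"y":0,"z":-0.4,"rx":0,"ry":0,"rz":0,"jaw":-0.5},{"x":0,"y":0,"z":0,"rx":0,"ry":0,"rz":0,"jaw":0.0},{"x":0,"y":0,"z":0,"rx":0,"ry":0,"rz":0,"jaw":0.1},{"x":0,"y":0,"z":0,"rx":0,"ry":0,"rz":0,"jaw":0.1}]'
python3 -m jog '[{"x":0,"y":0,"z":0.5,"rx":0,"ry":0,"rz":0,"jaw":0.1},{"x":0,"y":0,"z":0.8,"rx":0,"ry":0,"rz":0,"jaw":0.1},{"x":0,"y":0,"z":0.8,"rx":0,"ry":0,"rz":0,"jaw":-1},{"x":0,"y":0.5,"z":0.2,"rx":0,"ry":0,"rz":0,"jaw":-1},{"x":-0.1,"y":0.8,"z":0,"rx":0,"ry":0,"rz":0,"jaw":-1},{"x":-0.2,"y":0.8,"z":0,"rx":0,"ry":0,"rz":0,"jaw":-1},{"x":0,"y":0,"z":0,"rx":0,"ry":0,"rz":0,"jaw":-1}]'
python3 - <<'E'
from h import *
st();cv2.imwrite('pics/f.png',np.hstack([crop('scene',270,160,130,140,3),crop('top',250,180,130,140,3)]))
E
```

```text
clock: 11.55
tcp_pos: [0.5421, -0.0221, 0.0377]
orientation: [-3.137, -0.159, -0.004]
contact_force: [0.8, 0.2, 0.2]
grip_width: 0.0471
gripper_force: 0.0
clock: 12.42
tcp_pos: [0.5222, 0.1084, 0.1758]
orientation: [-3.135, -0.169, -0.003]
contact_force: [0.2, -0.6, 0.3]
grip_width: -0.0001
gripper_force: 0.0
t 12.4 tcp [0.5222 0.1084 0.1758] closing yaw 96.2 zax [ 0.002  0.002 -1.   ] w -0.0001 F [ 0.2 -0.6  0.3] j7 -1.93
```

View pics/f.png

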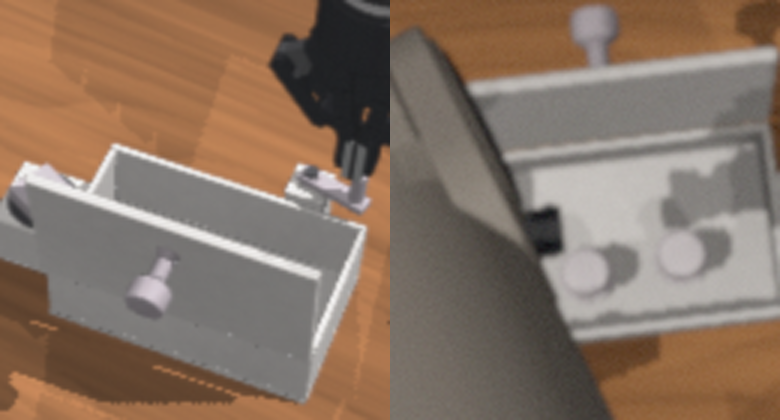

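Both pods stand upright in the box (top crop 587,270 and 683,250). Next I nudge the turnbutton back to 0 so the lid clears it.

```bash
python3 -m jog '[{"x":0,"y":-0.17,"z":-0.4,"rx":0,"ry":0,"rz":0,"jaw":-1},{"x":0,"y":0,"z":-0.5,"rx":0,"ry":0,"rz":0,"jaw":-1},{"x":0,"y":0,"z":-0.42,"rx":0,"ry":0,"rz":0,"jaw":-1},{"x":0,"y":0,"z":0,"rx":0,"ry":0,"rz":0,"jaw":-1}]'
python3 -m jog '[{"x":-0.3,"y":0,"z":0,"rx":0,"ry":0,"rz":0,"jaw":-1},{"x":-0.2,"y":0,"z":0,"rx":0,"ry":0,"rz":0,"jaw":-1},{"x":-0.12,"y":0,"z":0,"rx":0,"ry":0,"rz":0,"jaw":-1},{"x":0,"y":0,"z":0,"rx":0,"ry":0,"rz":0,"jaw":-1}]'
python3 -m jog '[{"x":-0.1,"y":0,"z":0,"rx":0,"ry":0,"rz":0,"jaw":-1},{"x":0,"y":0,"z":0,"rx":0,"ry":0,"rz":0,"jaw":-1}]'
```

```text
clock: 13.02
tcp_pos: [0.5222, 0.091, 0.0938]
orientation: [3.136, 0.154, -0.005]
contact_force: [0.1, 0.3, 0.1]
grip_width: -0.0001
gripper_force: 0.0
clock: 13.52
tcp_pos: [0.4861, 0.0931, 0.0957]
orientation: [3.138, 0.158, 0.002]
contact_force: [-0.7, -0.5, -0.7]
grip_width: 0.0001
gripper_force: 0.0
clock: 13.78
tcp_pos: [0.4797, 0.0932, 0.0952]
orientation: [3.138, 0.158, -0.0]
contact_force: [0.3, -0.4, -0.2]
grip_width: 0.0001
gripper_force: 0.0
```

```bash
python3 -m jog '[{"x":0.3,"y":0,"z":0,"rx":0,"ry":0,"rz":0,"jaw":-1},{"x":0,"y":0,"z":0.8,"rx":0,"ry":0,"rz":0,"jaw":-1},{"x":0,"y":0,"z":0.8,"rx":0,"ry":0,"rz":0,"jaw":-1},{"x":0,"y":-0.4,"z":0.8,"rx":0,"ry":0,"rz":0,"jaw":-1},{"x":0.4,"y":-0.5,"z":0.4,"rx":0,"ry":0,"rz":0,"jaw":-1},{"x":0.8,"y":-0.5,"z":0,"rx":0,"ry":0,"rz":0,"jaw":-1},{"x":0.8,"y":-0.4,"z":0,"rx":0,"ry":0,"rz":0,"jaw":-1},{"x":0.8,"y":-0.2,"z":0,"rx":0,"ry":0,"rz":0,"jaw":-1}]'
python3 -m jog '[{"x":0,"y":0,"z":0,"rx":0,"ry":0,"rz":0,"jaw":-1}]'
python3 - <<'E'
from h import *
st();cv2.imwrite('pics/g.png',np.hstack([crop('scene',270,160,130,140,3),crop('top',250,180,130,140,3)]))
E
```

```text
clock: 14.78
tcp_pos: [0.6671, -0.0294, 0.2628]
orientation: [3.137, 0.154, -0.001]
contact_force: [0.6, -0.0, 0.8]
grip_width: -0.0
gripper_force: 0.0
clock: 14.9
tcp_pos: [0.6679, -0.0287, 0.2612]
orientation: [3.138, 0.154, -0.002]
contact_force: [0.1, -0.1, -0.9]
grip_width: 0.0003
gripper_force: 0.0
t 14.9 tcp [ 0.6679 -0.0287  0.2612] closing yaw 95.6 zax [-0.001 -0.    -1.   ] w 0.0003 F [ 0.1 -0.1 -0.9] j7 -1.64
```

View pics/g.png

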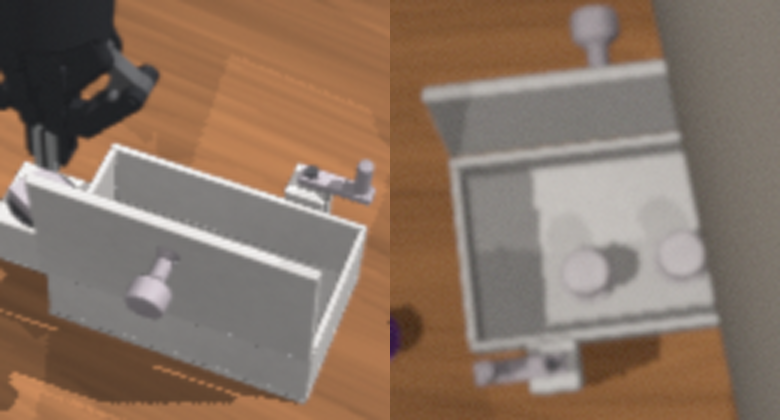

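The turnbutton lies along the caddy's y and is clear of the lid (top crop 485,372). Fingers are behind the lid; I lower and push it over.

```bash
python3 -m jog '[{"x":0.1,"y":0,"z":-0.6,"rx":0,"ry":0,"rz":0,"jaw":-1},{"x":0,"y":0,"z":-0.6,"rx":0,"ry":0,"rz":0,"jaw":-1},{"x":0,"y":0,"z":-0.6,"rx":0,"ry":0,"rz":0,"jaw":-1},{"x":0,"y":0,"z":0,"rx":0,"ry":0,"rz":0,"jaw":-1}]'
python3 -m jog '[{"x":-0.3,"y":0,"z":0,"rx":0,"ry":0,"rz":0,"jaw":-1},{"x":-0.25,"y":0,"z":0,"rx":0,"ry":0,"rz":0,"jaw":-1},{"x":-0.25,"y":0,"z":0,"rx":0,"ry":0,"rz":0,"jaw":-1}]'
python3 -m jog '[{"x":-0.25,"y":0,"z":0,"rx":0,"ry":0,"rz":0,"jaw":-1},{"x":-0.25,"y":0,"z":0,"rx":0,"ry":0,"rz":0,"jaw":-1},{"x":-0.2,"y":0,"z":0,"rx":0,"ry":0,"rz":0,"jaw":-1}]'
```

```text
clock: 15.5
tcp_pos: [0.6687, -0.0264, 0.1526]
orientation: [-3.137, -0.16, 0.01]
contact_force: [-0.4, -0.2, 0.4]
grip_width: 0.0
gripper_force: 0.0
clock: 15.88
tcp_pos: [0.6247, -0.0266, 0.1577]
orientation: [3.137, 0.158, 0.007]
contact_force: [1.9, -0.1, 1.4]
grip_width: -0.0001
gripper_force: 1.0
clock: 16.25
tcp_pos: [0.5808, -0.0267, 0.1552]
orientation: [-3.137, -0.158, 0.0]
contact_force: [1.7, 0.2, 0.0]
grip_width: -0.0003
gripper_force: 0.6
```

```bash
python3 -m jog '[{"x":-0.3,"y":0,"z":-0.1,"rx":0,"ry":0,"rz":0,"jaw":-1},{"x":-0.25,"y":0,"z":-0.3,"rx":0,"ry":0,"rz":0,"jaw":-1},{"x":-0.2,"y":0,"z":-0.35,"rx":0,"ry":0,"rz":0,"jaw":-1},{"x":-0.1,"y":0,"z":-0.3,"rx":0,"ry":0,"rz":0,"jaw":-1}]'
python3 - <<'E'
from h import *
st();cv2.imwrite('pics/i.png',crop('scene',240,140,170,160,3))
E
```

```text
clock: 16.75
tcp_pos: [0.5291, -0.0269, 0.0914]
orientation: [3.137, 0.158, -0.003]
contact_force: [0.1, -1.6, 0.6]
grip_width: 0.0001
gripper_force: 0.5
t 16.8 tcp [ 0.5291 -0.0269  0.0914] closing yaw 95.8 zax [-0.002 -0.    -1.   ] w 0.0001 F [ 0.1 -1.6  0.6] j7 -1.72
```

View pics/i.png

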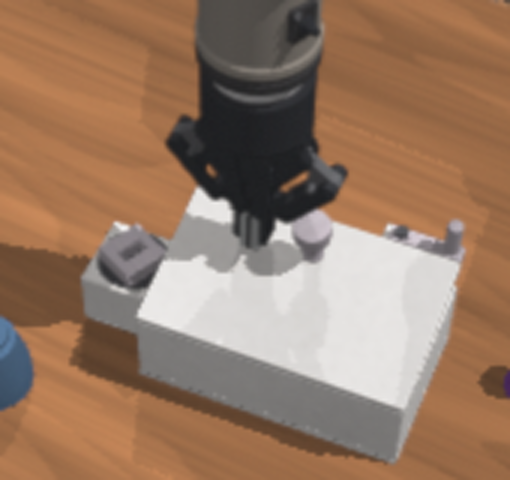

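The lid is nearly down, with the fingers on its upper face beside the knob. I press it the rest of the way.

```bash
python3 -m jog '[{"x":0,"y":0,"z":-0.2,"rx":0,"ry":0,"rz":0,"jaw":-1},{"x":0,"y":0,"z":-0.1,"rx":0,"ry":0,"rz":0,"jaw":-1},{"x":0,"y":0,"z":0,"rx":0,"ry":0,"rz":0,"jaw":-1}]'
python3 -m jog '[{"x":0,"y":0,"z":-0.06,"rx":0,"ry":0,"rz":0,"jaw":-1},{"x":0,"y":0,"z":0,"rx":0,"ry":0,"rz":0,"jaw":-1}]'
```

```text
clock: 17.18
tcp_pos: [0.5312, -0.0267, 0.074]
orientation: [-3.137, -0.158, -0.0]
contact_force: [0.6, 1.0, -0.2]
grip_width: -0.0
gripper_force: 0.0
clock: 17.42
tcp_pos: [0.5317, -0.0267, 0.0733]
orientation: [3.137, 0.157, 0.002]
contact_force: [-9.3, -0.4, 28.8]
grip_width: 0.0001
gripper_force: 14.0
```

```bash
python3 -m jog '[{"x":0,"y":0,"z":0.7,"rx":0,"ry":0,"rz":0.8,"jaw":-1},{"x":0,"y":0,"z":0.7,"rx":0,"ry":0,"rz":0.9,"jaw":-1},{"x":-0.3,"y":0.5,"z":0,"rx":0,"ry":0,"rz":0.9,"jaw":-0.3},{"x":-0.3,"y":0.5,"z":0,"rx":0,"ry":0,"rz":0.9,"jaw":-0.3},{"x":-0.3,"y":0.5,"z":0,"rx":0,"ry":0,"rz":0.9,"jaw":-0.3},{"x":-0.3,"y":0.5,"z":0,"rx":0,"ry":0,"rz":0.1,"jaw":-0.3},{"x":0,"y":0,"z":0,"rx":0,"ry":0,"rz":0,"jaw":-0.3}]'
python3 - <<'E'
from h import *
st();print(pl('top',281.7-.3,304-.3,.111),pl('top',302.5,301.5,.083)); s=grab_frame('scene')
G=lambda x,y:(x/3+269.7,y/3+159.7)
print('scene from g', pl('scene',*G(365,163),.111),pl('scene',*G(311,173),.083))
print(tri(G(365,163),(281.4,303.7)),tri(G(311,173),(302.5,301.5)))
cv2.imwrite('pics/j.png',crop('scene',290,140,140,120,4,s))
E
```

```text
clock: 18.3
tcp_pos: [0.458, 0.0956, 0.1549]
orientation: [-2.835, -1.353, -0.001]
contact_force: [-0.2, -0.6, 0.2]
grip_width: 0.0296
gripper_force: 0.0
t 18.3 tcp [0.458  0.0956 0.1549] closing yaw 141.0 zax [ 0.001  0.001 -1.   ] w 0.0296 F [-0.2 -0.6  0.2] j7 -1.22
[0.45994818 0.09790985 0.111     ] [0.46419559 0.06217478 0.083     ]
scene from g [0.46331347 0.09741841 0.111     ] [0.46837092 0.06050723 0.083     ]
(array([0.46034326, 0.09741634, 0.10774194]), np.float64(0.0016778402239313057)) (array([0.46488756, 0.06093732, 0.07930389]), np.float64(0.003101496840665477))
```

View pics/j.png

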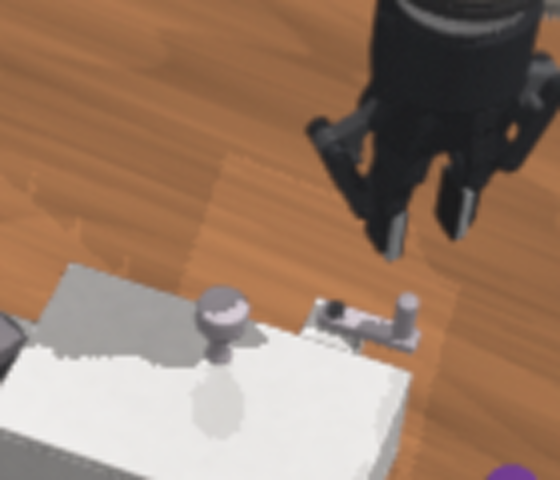

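Lid flat; the peg (crop 405,310) sits below the open fingers. I descend and grip it lightly.

```bash
python3 -m jog '[{"x":0.06,"y":0.03,"z":-0.4,"rx":0,"ry":0,"rz":0,"jaw":-0.3},{"x":0,"y":0,"z":-0.4,"rx":0,"ry":0,"rz":0,"jaw":-0.3},{"x":0,"y":0,"z":-0.27,"rx":0,"ry":0,"rz":0,"jaw":-0.3},{"x":0,"y":0,"z":0,"rx":0,"ry":0,"rz":0,"jaw":-0.3},{"x":0,"y":0,"z":0,"rx":0,"ry":0,"rz":0,"jaw":-0.9},{"x":0,"y":0,"z":0,"rx":0,"ry":0,"rz":0,"jaw":-0.9},{"x":0,"y":0,"z":0,"rx":0,"ry":0,"rz":0,"jaw":-0.9}]' 20
```

```text
clock: 19.23
tcp_pos: [0.4628, 0.0968, 0.091]
orientation: [-2.836, -1.347, -0.004]
contact_force: [-0.6, 5.4, -4.3]
grip_width: 0.0107
gripper_force: 21.6
```

```bash
python3 -m jog '[{"x":0.19,"y":-0.01,"z":0,"rx":0,"ry":0,"rz":0,"jaw":-0.9},{"x":0.18,"y":-0.065,"z":0,"rx":0,"ry":0,"rz":0,"jaw":-0.9},{"x":0.15,"y":-0.115,"z":0,"rx":0,"ry":0,"rz":0,"jaw":-0.9},{"x":0,"y":0,"z":0,"rx":0,"ry":0,"rz":0,"jaw":-0.9}]'
python3 -m jog '[{"x":0.11,"y":-0.155,"z":0,"rx":0,"ry":0,"rz":0,"jaw":-0.9},{"x":0.045,"y":-0.117,"z":0,"rx":0,"ry":0,"rz":0,"jaw":-0.9},{"x":0.02,"y":-0.08,"z":0,"rx":0,"ry":0,"rz":0,"jaw":-0.9},{"x":0,"y":0,"z":0,"rx":0,"ry":0,"rz":0,"jaw":-0.9}]'
python3 -m jog '[{"x":0,"y":-0.06,"z":0,"rx":0,"ry":0,"rz":0,"jaw":-0.9},{"x":0,"y":0,"z":0,"rx":0,"ry":0,"rz":0,"jaw":-0.9}]'
```

```text
clock: 19.73
tcp_pos: [0.4959, 0.0854, 0.0914]
orientation: [-2.837, -1.346, -0.008]
contact_force: [4.0, 5.5, -6.0]
grip_width: 0.0107
gripper_force: 21.3
clock: 20.23
tcp_pos: [0.5044, 0.0635, 0.0911]
orientation: [-2.837, -1.347, -0.002]
contact_force: [-2.7, 5.6, 3.5]
grip_width: 0.0105
gripper_force: 22.1
clock: 20.48
tcp_pos: [0.5044, 0.0632, 0.0911]
orientation: [-2.833, -1.349, -0.006]
contact_force: [-2.7, 13.6, 1.9]
grip_width: 0.0108
gripper_force: 21.9
```

```bash
python3 -m jog '[{"x":0,"y":-0.06,"z":0,"rx":0,"ry":0,"rz":0,"jaw":-0.9},{"x":0,"y":0,"z":0,"rx":0,"ry":0,"rz":0,"jaw":-0.9}]'
python3 -m jog '[{"x":0,"y":0,"z":0,"rx":0,"ry":0,"rz":0,"jaw":-0.3},{"x":0,"y":0,"z":0,"rx":0,"ry":0,"rz":0,"jaw":-0.3},{"x":0,"y":0,"z":0.7,"rx":0,"ry":0,"rz":0,"jaw":-0.3},{"x":0,"y":0,"z":0.8,"rx":0,"ry":0,"rz":0,"jaw":-0.3},{"x":0,"y":-0.4,"z":0,"rx":0,"ry":0,"rz":0.9,"jaw":-0.3},{"x":0,"y":-0.8,"z":0,"rx":0,"ry":0,"rz":0.9,"jaw":-0.3},{"x":0,"y":-0.8,"z":0,"rx":0,"ry":0,"rz":0.9,"jaw":-0.3},{"x":0,"y":-0.8,"z":0,"rx":0,"ry":0,"rz":0.9,"jaw":-0.3}]'
python3 -m jog '[{"x":0,"y":-0.8,"z":0,"rx":0,"ry":0,"rz":0.9,"jaw":-0.3},{"x":0,"y":-0.8,"z":0,"rx":0,"ry":0,"rz":0.9,"jaw":-0.3},{"x":0,"y":-0.8,"z":0,"rx":0,"ry":0,"rz":0.9,"jaw":-0.3},{"x":0,"y":-0.6,"z":0,"rx":0,"ry":0,"rz":0.9,"jaw":-0.3},{"x":0,"y":-0.2,"z":0,"rx":0,"ry":0,"rz":0.9,"jaw":-0.3},{"x":0,"y":0,"z":0,"rx":0,"ry":0,"rz":0.9,"jaw":-0.3},{"x":0,"y":0,"z":0,"rx":0,"ry":0,"rz":0.9,"jaw":-0.3},{"x":0,"y":0,"z":0,"rx":0,"ry":0,"rz":0,"jaw":-0.3}]'
python3 - <<'E'
from h import *
st();t=grab_frame('top');s=grab_frame('scene')
cv2.imwrite('pics/k.png',np.vstack([np.hstack([crop('top',250,190,170,130,4,t)[:,:560],np.zeros((520,0,3),np.uint8)])]))
cv2.imwrite('pics/raw_t.png',t[:,:,::-1]);cv2.imwrite('pics/raw_s.png',s[:,:,::-1])
E
```

```text
clock: 20.72
tcp_pos: [0.5044, 0.0628, 0.0912]
orientation: [-2.828, -1.351, -0.01]
contact_force: [-2.7, 20.9, -1.3]
grip_width: 0.0107
gripper_force: 21.9
clock: 21.72
tcp_pos: [0.5038, -0.1158, 0.1805]
orientation: [2.279, 2.161, -0.001]
contact_force: [0.3, 0.5, -0.1]
grip_width: 0.0298
gripper_force: 0.0
clock: 22.72
tcp_pos: [0.5033, -0.3061, 0.1801]
orientation: [-0.824, -3.031, 0.001]
contact_force: [0.9, -0.3, 0.2]
grip_width: 0.0299
gripper_force: 0.0
t 22.7 tcp [ 0.5033 -0.3061  0.1801] closing yaw 59.6 zax [-0.001 -0.    -1.   ] w 0.0299 F [ 0.9 -0.3  0.2] j7 1.14
```

View pics/k.png

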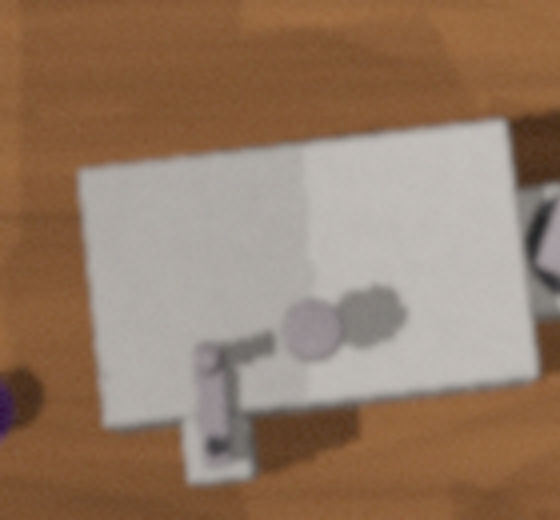

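The turnbutton bar points over the lid's front edge, square to it, and the lid is flat. Next I refine the slot and key pose.

```bash
python3 - <<'E'
from h import *
np.set_printoptions(precision=4,suppress=True)
k=lambda x,y:(x/4+250-.4,y/4+190-.4)
c=[pl('top',*k(*q),.073) for q in((77,170),(508,118),(540,378),(105,428))]
print('lid centre',sum(c)/4); e=[c[0]-c[1],c[3]-c[2]]; f=[c[0]-c[3],c[1]-c[2]]
print([np.degrees(np.arctan2(-v[0],v[1])) for v in e],[np.degrees(np.arctan2(v[1],v[0])) for v in f],[np.linalg.norm(v) for v in e+f])
def dark(n,im,box,z,thr):
    x0,y0,x1,y1=box; g=cv2.cvtColor(im,cv2.COLOR_BGR2GRAY).astype(float)
    ys,xs=np.mgrid[y0:y1,x0:x1]; w=np.clip(thr-g[y0:y1,x0:x1],0,None); m=w>0
    P=np.array([pl(n,x,y,z)[:2] for x,y in zip(xs[m],ys[m])]); w=w[m]; mu=(P*w[:,None]).sum(0)/w.sum()
    C=((P-mu)*w[:,None]).T@(P-mu)/w.sum(); l,v=np.linalg.eigh(C); a=v[:,1]
    print(n,mu,np.degrees(np.arctan(a[1]/a[0])),np.sqrt(l)*1e3,m.sum())
t=cv2.imread('pics/top0.png'); s=cv2.imread('pics/raw_s.png'); s0=cv2.imread('pics/scene0.png')
dark('top',t,(389,243,402,259),.0625,135)
g=cv2.cvtColor(s,cv2.COLOR_BGR2GRAY); print(g[212:238,268:300:1])
gt=cv2.cvtColor(t,cv2.COLOR_BGR2GRAY); print(gt[256:290,508:540])
E
```

```text
lid centre [0.5442 0.018  0.073 ]
[np.float64(6.0985354129110885), np.float64(5.771331472210533)] [np.float64(6.109955062862227), np.float64(5.604634817456858)] [np.float64(0.20128440686909213), np.float64(0.20021883438982196), np.float64(0.1200697210913943), np.float64(0.12121762309973043)]
top [ 0.5574 -0.1104] -22.655291778544104 [2.1324 5.0541] 59
[[131 132 131 131 131 132 131 130 130 126 123 122 123 123 125 126 128 128
  130 131 132 132 132 131 132 131 132 133 134 135 134 132]
 [130 132 132 132 131 131 131 132 132 133 144 141 130 126 124 124 125 129
  129 128 130 131 132 132 131 131 130 130 131 133 135 137]
 [129 130 131 132 133 132 132 131 133 151 215 210 176 160 143 132 136 155
  141 128 127 128 129 131 131 131 131 131 131 131 132 133]
 [130 130 130 130 132 133 134 133 140 182 226 232 230 229 212 181 188 194
  180 146 127 125 126 128 129 130 131 132 131 131 131 131]
 [133 132 131 131 131 131 132 133 162 221 232 233 232 231 222 206 200 201
  198 181 146 129 126 125 126 127 129 130 132 132 131 131]
 [138 138 135 133 132 131 130 134 206 229 230 230 223 214 208 204 203 202
  201 1
[... 2204 characters left out ...]
0 221 223 205 138  98  68  56  73  94 116 119 106
   87  74  56  55  81 165 225 234 234 234 234 234 233 232]
 [115 118 121 125 131 147 173 193 204 198 177 128  97  95  97 105  98  91
   80  69  68  95 142 221 232 233 234 234 235 234 234 233]
 [114 117 118 119 119 122 126 132 148 171 185 189 195 180 155 149 149 136
  107 119 128 152 199 230 234 233 234 233 234 234 234 234]
 [114 118 119 118 118 119 120 119 122 126 133 148 173 187 193 202 203 154
  132 149 155 166 225 234 234 234 234 233 233 233 233 234]]
[[ 83  79  78 ...  89  76  67]
 [ 81  78  66 ...  83  71  67]
 [ 76  66  54 ...  82  70  67]
 ...
 [ 91  78  72 ...  69  85  95]
 [101  98  90 ...  78  87  99]
 [106 104 104 ...  93  96 104]]
```

```bash
python3 - <<'E'
from h import *
np.set_printoptions(precision=4,suppress=True,linewidth=200)
s0=cv2.imread('pics/scene0.png'); s=cv2.imread('pics/raw_s.png');t=cv2.imread('pics/top0.png')
def blob(n,im,box,z,lo,dark=False):
    x0,y0,x1,y1=box; g=cv2.cvtColor(im,cv2.COLOR_BGR2GRAY).astype(float)
    ys,xs=np.mgrid[y0:y1,x0:x1]; G=g[y0:y1,x0:x1]; w=np.clip(lo-G if dark else G-lo,0,25); m=w>0
    P=np.array([pl(n,x,y,z)[:2] for x,y in zip(xs[m],ys[m])]); w=w[m]; mu=(P*w[:,None]).sum(0)/w.sum()
    C=((P-mu)*w[:,None]).T@(P-mu)/w.sum(); l,v=np.linalg.eigh(C); a=v[:,1]
    print(n,mu,np.degrees(np.arctan(a[1]/a[0])),np.sqrt(l*12)*1e3,m.sum())
blob('scene',s,(278,219,291,228),.0625,165,True)
blob('top',t,(390,243,402,259),.0625,120,True)
print(proj('scene',[.5104,-.348,.085]),proj('scene',[.5104,-.348,.044]),proj('top',[.5104,-.348,.044]))
g=cv2.cvtColor(s0,cv2.COLOR_BGR2GRAY); print(g[156:186,194:222]); gt=cv2.cvtColor(t,cv2.COLOR_BGR2GRAY); print(gt[256:290,510:538])
E
```

```text
scene [ 0.5626 -0.1088] -21.177086951405286 [ 7.8922 18.1971] 28
top [ 0.5576 -0.1105] -21.290267739422866 [ 7.2144 16.7215] 43
[[207.3537 162.875 ]] [[209.9782 174.9761]] [[522.4203 274.5132]]
[[121 122 122 121 119 117 116 118 121 122 124 125 128 129 130 130 130 131 132 132 131 130 127 126 128 129 131 133]
 [120 120 120 121 120 118 115 114 116 118 121 123 124 126 127 128 130 131 131 132 132 131 128 126 125 127 128 130]
 [122 120 120 120 120 120 119 117 115 115 115 118 120 122 125 127 128 130 134 140 139 133 131 128 125 123 123 126]
 [123 123 122 121 121 120 119 120 117 116 114 114 116 119 120 123 131 149 170 180 169 148 135 131 128 125 124 124]
 [123 123 123 124 122 122 121 120 119 117 115 114 113 114 117 129 162 182 191 197 195 180 151 132 129 128 124 123]
 [126 125 124 124 124 123 123 122 122 120 117 116 113 117 129 165 189 195 199 201 195 168 139 129 128 129 128 125]
 [124 127 126 126 124 123 124 124 123 123 121 120 125 142 167 188 197 200 199 189 164 140 129 127 127 127 127 127]
 [125 129 128 127 127 125 125 124 124 124 125 132 163 182 190 197 201 197 179 154 136 129 126 125 125
[... 5755 characters left out ...]
  64  67]
 [ 46  51  53  54  61  57  62  68  80  91  97 102  99 107 128 145 153 154 151 144 125  90  63  46  51  63  64  64]
 [ 42  45  46  47  52  58  58  57  64  67  74  86  91 103 117 133 142 145 144 138 116  88  60  55  60  59  65  68]
 [ 51  45  43  40  41  52  56  56  58  62  64  74  83  89 102 112 117 124 123 119 101  76  59  57  59  62  62  66]
 [ 72  60  50  43  44  41  45  50  55  54  54  63  67  76  76  86  90  92  92  89  79  63  62  56  63  65  66  69]
 [ 90  82  74  66  54  50  43  37  43  50  54  56  61  60  66  69  68  69  69  71  67  57  61  64  68  70  73  78]
 [104 101  96  86  79  66  56  50  44  41  43  44  51  54  60  61  62  63  59  60  63  65  66  68  79  85  88  93]]
```

```bash
python3 -m jog '[{"x":0.08,"y":-0.35,"z":0,"rx":0,"ry":0,"rz":0.7,"jaw":-0.3},{"x":0.07,"y":-0.34,"z":0,"rx":0,"ry":0,"rz":0.7,"jaw":-0.3},{"x":0,"y":0,"z":-0.4,"rx":0,"ry":0,"rz":0.7,"jaw":-0.3},{"x":0,"y":0,"z":-0.6,"rx":0,"ry":0,"rz":0,"jaw":-0.3},{"x":0,"y":0,"z":0,"rx":0,"ry":0,"rz":0,"jaw":-0.3}]'
python3 - <<'E'
from h import *
st();print(pl('top',528.3,272.8,.085),pl('scene',206.9,165.2,.085),tri((206.9,165.2),(528.3,272.8)))
print(proj('scene',get_obs()['tcp_pos']))
cv2.imwrite('pics/l.png',crop('scene',150,90,120,120,5))
E
```

```text
clock: 23.45
tcp_pos: [0.511, -0.3458, 0.1178]
orientation: [-0.256, -3.126, -0.003]
contact_force: [0.2, 0.2, -0.3]
grip_width: 0.03
gripper_force: 0.0
t 23.4 tcp [ 0.511  -0.3458  0.1178] closing yaw 80.6 zax [-0.005  0.002 -1.   ] w 0.0300 F [ 0.2  0.2 -0.3] j7 1.47
[ 0.51046709 -0.34632616  0.085     ] [ 0.51706631 -0.34450438  0.085     ] (array([ 0.5113155 , -0.34934334,  0.07722058]), np.float64(0.0012521384645920583))
[[205.78716739 153.23142326]]
```

View pics/l.png

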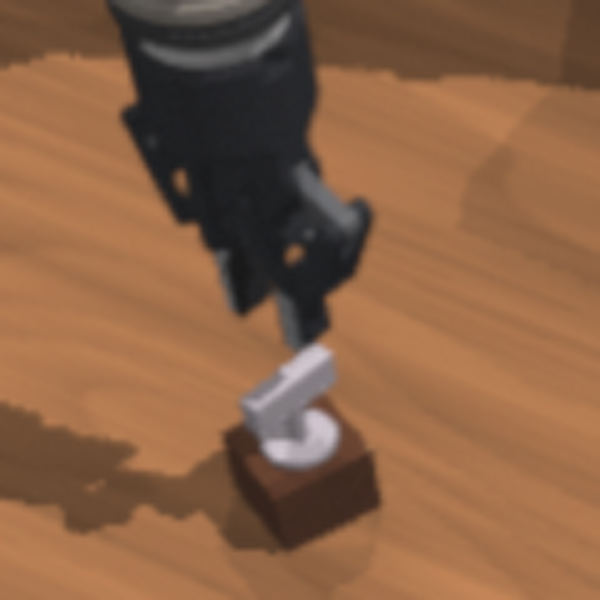

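The wing (crop 288,383) lies under the open fingers and is aligned with them. Descend and grip.

```bash
python3 -m jog '[{"x":0.03,"y":-0.01,"z":-0.3,"rx":0,"ry":0,"rz":0,"jaw":-0.3},{"x":0,"y":0,"z":-0.35,"rx":0,"ry":0,"rz":0,"jaw":-0.3},{"x":0,"y":0,"z":-0.27,"rx":0,"ry":0,"rz":0,"jaw":-0.3},{"x":0,"y":0,"z":0,"rx":0,"ry":0,"rz":0,"jaw":-0.3}]'
python3 -m jog '[{"x":0,"y":0,"z":0,"rx":0,"ry":0,"rz":0,"jaw":-0.9},{"x":0,"y":0,"z":0,"rx":0,"ry":0,"rz":0,"jaw":-0.9},{"x":0,"y":0,"z":0,"rx":0,"ry":0,"rz":0,"jaw":-0.9},{"x":0,"y":0,"z":0,"rx":0,"ry":0,"rz":0,"jaw":-0.9}]' 70
```

```text
clock: 24.0
tcp_pos: [0.5138, -0.3462, 0.0632]
orientation: [-0.253, -3.128, -0.002]
contact_force: [0.4, -0.4, 0.5]
grip_width: 0.0298
gripper_force: 0.0
clock: 24.5
tcp_pos: [0.5152, -0.3469, 0.0655]
orientation: [0.253, 3.131, -0.001]
contact_force: [0.0, -0.5, 1.4]
grip_width: 0.0102
gripper_force: 71.6
```

```bash
python3 -m jog '[{"x":0,"y":0,"z":0.4,"rx":0,"ry":0,"rz":0,"jaw":-0.9},{"x":0,"y":0,"z":0.6,"rx":0,"ry":0,"rz":0,"jaw":-0.9},{"x":0,"y":0.1,"z":0.6,"rx":0,"ry":0,"rz":0,"jaw":-0.9},{"x":0.15,"y":0.8,"z":0.15,"rx":0,"ry":0,"rz":0,"jaw":-0.9},{"x":0.2,"y":0.8,"z":0,"rx":0,"ry":0,"rz":-0.3,"jaw":-0.9},{"x":0.2,"y":0.8,"z":0,"rx":0,"ry":0,"rz":-0.2,"jaw":-0.9},{"x":0.15,"y":0.8,"z":0,"rx":0,"ry":0,"rz":0,"jaw":-0.9},{"x":0.02,"y":0.6,"z":0,"rx":0,"ry":0,"rz":0,"jaw":-0.9}]'
python3 -m jog '[{"x":0,"y":0,"z":0,"rx":0,"ry":0,"rz":0,"jaw":-0.9},{"x":0,"y":0,"z":-0.2,"rx":0,"ry":0,"rz":0,"jaw":-0.9},{"x":0,"y":0,"z":0,"rx":0,"ry":0,"rz":0,"jaw":-0.9}]'
python3 - <<'E'
from h import *
st(); p=get_obs()['tcp_pos']
for h in(0,-.0215,-.0565): print(h,proj('scene',p+np.array([0,0,h])),proj('top',p+np.array([0,0,h])))
s=grab_frame('scene');t=grab_frame('top');cv2.imwrite('pics/raw_s2.png',s[:,:,::-1])
cv2.imwrite('pics/m.png',np.hstack([crop('scene',240,160,80,100,5,s),crop('top',360,200,80,100,5,t)]))
E
```

```text
clock: 25.5
tcp_pos: [0.5591, -0.1098, 0.1722]
orientation: [0.385, 3.116, 0.001]
contact_force: [0.8, -0.4, -0.4]
grip_width: 0.0101
gripper_force: 71.6
clock: 25.88
tcp_pos: [0.5572, -0.1145, 0.157]
orientation: [-0.393, -3.115, 0.001]
contact_force: [0.2, -0.5, -1.1]
grip_width: 0.0103
gripper_force: 71.6
t 25.9 tcp [ 0.5572 -0.1145  0.157 ] closing yaw 75.6 zax [-0.002 -0.    -1.   ] w 0.0103 F [ 0.2 -0.5 -1.1] j7 1.01
0 [[281.28257328 191.99175624]] [[403.18421709 244.0673728 ]]
-0.0215 [[281.75827722 198.82170876]] [[401.85935145 245.59363738]]
-0.0565 [[282.50377532 209.51417019]] [[399.81212489 247.95211834]]
```

View pics/m.png

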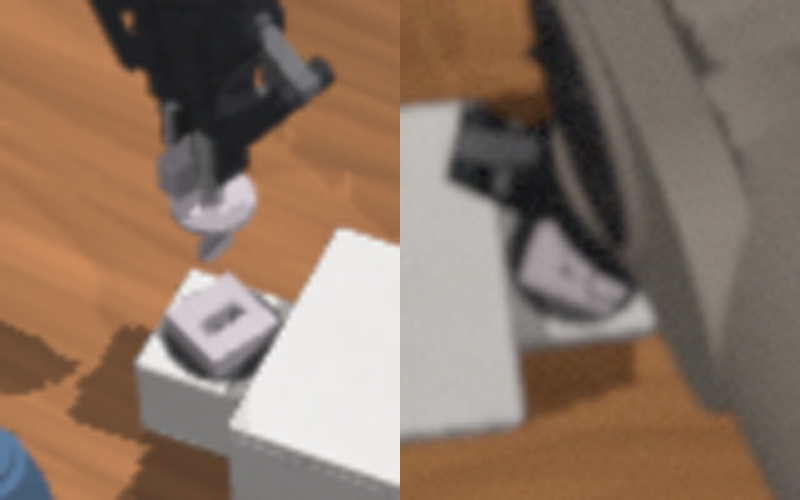

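Collar centre at scene crop (212,203), blade tip about (212,250), close to the projection for a centred key, so the grasp is true. The slot is at crop (222,317). Align, descend to contact, then press and turn.

```bash
python3 -m jog '[{"x":0.06,"y":0.05,"z":-0.2,"rx":0,"ry":0,"rz":0,"jaw":-0.9},{"x":0,"y":0,"z":-0.2,"rx":0,"ry":0,"rz":0,"jaw":-0.9},{"x":0,"y":0,"z":-0.1,"rx":0,"ry":0,"rz":0,"jaw":-0.9},{"x":0,"y":0,"z":0,"rx":0,"ry":0,"rz":0,"jaw":-0.9}]'
python3 -m jog '[{"x":0,"y":0,"z":-0.08,"rx":0,"ry":0,"rz":0,"jaw":-0.9},{"x":0,"y":0,"z":0,"rx":0,"ry":0,"rz":0,"jaw":-0.9}]'
python3 -m jog '[{"x":0,"y":0,"z":-0.05,"rx":0,"ry":0,"rz":0,"jaw":-0.9},{"x":0,"y":0,"z":0,"rx":0,"ry":0,"rz":0,"jaw":-0.9}]'
```

```text
clock: 26.48
tcp_pos: [0.5613, -0.1096, 0.1273]
orientation: [-0.389, -3.116, -0.0]
contact_force: [0.4, -0.0, -0.8]
grip_width: 0.0105
gripper_force: 71.6
clock: 26.72
tcp_pos: [0.5617, -0.1098, 0.1232]
orientation: [-0.39, -3.117, 0.0]
contact_force: [0.4, 0.4, -0.3]
grip_width: 0.0106
gripper_force: 71.6
clock: 26.98
tcp_pos: [0.5617, -0.1098, 0.1202]
orientation: [-0.39, -3.117, 0.0]
contact_force: [0.5, -0.6, -1.5]
grip_width: 0.0104
gripper_force: 71.6
```

```bash
python3 -m jog '[{"x":0,"y":-0.02,"z":-0.04,"rx":0,"ry":0,"rz":0,"jaw":-0.9},{"x":0,"y":0,"z":0,"rx":0,"ry":0,"rz":0,"jaw":-0.9}]'
python3 -m jog '[{"x":0,"y":0,"z":-0.02,"rx":0,"ry":0,"rz":-0.2,"jaw":-0.9},{"x":0,"y":0,"z":0,"rx":0,"ry":0,"rz":0,"jaw":-0.9}]'
python3 -m jog '[{"x":0,"y":0,"z":-0.02,"rx":0,"ry":0,"rz":-0.2,"jaw":-0.9},{"x":0,"y":0,"z":0,"rx":0,"ry":0,"rz":0,"jaw":-0.9}]'
```

```text
clock: 27.22
tcp_pos: [0.5616, -0.1112, 0.1177]
orientation: [-0.39, -3.117, 0.0]
contact_force: [-0.5, -0.4, -0.9]
grip_width: 0.0101
gripper_force: 71.6
clock: 27.48
tcp_pos: [0.5617, -0.1109, 0.1167]
orientation: [-0.445, -3.11, 0.0]
contact_force: [-0.4, -0.1, -1.6]
grip_width: 0.0105
gripper_force: 71.6
clock: 27.72
tcp_pos: [0.5617, -0.111, 0.1154]
orientation: [-0.499, -3.102, 0.0]
contact_force: [-0.7, 0.4, -0.9]
grip_width: 0.0106
gripper_force: 71.6
```

```bash
python3 -m jog '[{"x":0,"y":0,"z":-0.03,"rx":0,"ry":0,"rz":-0.15,"jaw":-0.9},{"x":0,"y":0,"z":0,"rx":0,"ry":0,"rz":0,"jaw":-0.9}]'
python3 -m jog '[{"x":0,"y":0,"z":-0.03,"rx":0,"ry":0,"rz":-0.15,"jaw":-0.9},{"x":0,"y":0,"z":0,"rx":0,"ry":0,"rz":0,"jaw":-0.9}]'
python3 -m jog '[{"x":0,"y":0,"z":-0.03,"rx":0,"ry":0,"rz":0,"jaw":-0.9},{"x":0,"y":0,"z":0,"rx":0,"ry":0,"rz":0,"jaw":-0.9}]'
```

```text
clock: 27.98
tcp_pos: [0.5617, -0.111, 0.1135]
orientation: [-0.539, -3.095, 0.0]
contact_force: [-0.0, -0.2, -1.1]
grip_width: 0.0105
gripper_force: 71.5
clock: 28.22
tcp_pos: [0.5617, -0.111, 0.1118]
orientation: [-0.58, -3.087, 0.0]
contact_force: [-0.2, 0.4, -0.5]
grip_width: 0.0105
gripper_force: 71.5
clock: 28.48
tcp_pos: [0.5616, -0.111, 0.1099]
orientation: [-0.579, -3.087, -0.0]
contact_force: [-0.5, 0.1, -1.6]
grip_width: 0.0102
gripper_force: 71.5
```

```bash
python3 - <<'E'
from h import *
st(); print(np.round(get_obs()['moment'],2))
cv2.imwrite('pics/n.png',crop('scene',250,170,70,80,6))
E
```

```text
t 28.5 tcp [ 0.5616 -0.111   0.1099] closing yaw 68.8 zax [-0.  0. -1.] w 0.0102 F [-0.5  0.1 -1.6] j7 0.85
[-0.08  0.01  0.01]
```

View pics/n.png

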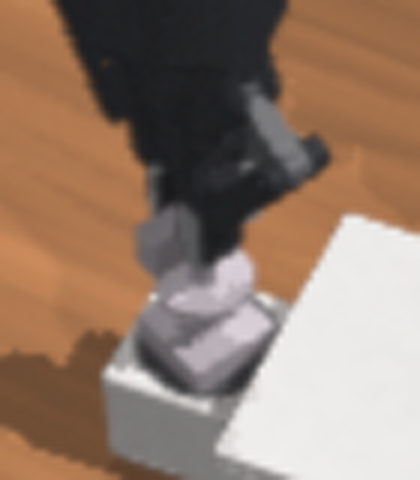

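No contact, and the tip is about 9 mm below the mouth, so the blade has dropped into the slot (collar is low over the plug, crop 210,285). I seat the shoulder.

```bash
python3 -m jog '[{"x":0,"y":0,"z":-0.03,"rx":0,"ry":0,"rz":0,"jaw":-0.9},{"x":0,"y":0,"z":0,"rx":0,"ry":0,"rz":0,"jaw":-0.9}]'
python3 -m jog '[{"x":0,"y":0,"z":-0.03,"rx":0,"ry":0,"rz":0,"jaw":-0.9},{"x":0,"y":0,"z":0,"rx":0,"ry":0,"rz":0,"jaw":-0.9}]'
```

```text
clock: 28.78
tcp_pos: [0.5617, -0.111, 0.1081]
orientation: [-0.579, -3.087, -0.0]
contact_force: [0.4, -0.7, -0.5]
grip_width: 0.0103
gripper_force: 71.5
clock: 29.02
tcp_pos: [0.5622, -0.1109, 0.1071]
orientation: [0.579, 3.087, -0.0]
contact_force: [-1.4, -0.8, 5.1]
grip_width: 0.0106
gripper_force: 72.5
```

```bash
python3 -m jog '[{"x":0,"y":0,"z":0,"rx":0,"ry":0,"rz":-0.3,"jaw":-0.9},{"x":0,"y":0,"z":0,"rx":0,"ry":0,"rz":-0.5,"jaw":-0.9},{"x":0,"y":0,"z":0,"rx":0,"ry":0,"rz":-0.5,"jaw":-0.9},{"x":0,"y":0,"z":0,"rx":0,"ry":0,"rz":-0.5,"jaw":-0.9},{"x":0,"y":0,"z":0,"rx":0,"ry":0,"rz":0,"jaw":-0.9}]'
python3 -c "
from h import *
st();print(np.round(get_obs()['moment'],2))"
python3 -m jog '[{"x":0,"y":0,"z":0,"rx":0,"ry":0,"rz":-0.5,"jaw":-0.9},{"x":0,"y":0,"z":0,"rx":0,"ry":0,"rz":-0.5,"jaw":-0.9},{"x":0,"y":0,"z":0,"rx":0,"ry":0,"rz":-0.5,"jaw":-0.9},{"x":0,"y":0,"z":0,"rx":0,"ry":0,"rz":-0.5,"jaw":-0.9},{"x":0,"y":0,"z":0,"rx":0,"ry":0,"rz":-0.5,"jaw":-0.9},{"x":0,"y":0,"z":0,"rx":0,"ry":0,"rz":-0.5,"jaw":-0.9},{"x":0,"y":0,"z":0,"rx":0,"ry":0,"rz":0,"jaw":-0.9}]'
python3 -c "
from h import *
st();print(np.round(get_obs()['moment'],2))"
```

```text
clock: 29.65
tcp_pos: [0.5617, -0.1115, 0.1072]
orientation: [1.056, 2.958, -0.003]
contact_force: [-2.3, -0.5, 6.4]
grip_width: 0.0103
gripper_force: 72.6
t 29.6 tcp [ 0.5617 -0.1115  0.1072] closing yaw 50.7 zax [-0.    -0.002 -1.   ] w 0.0103 F [-2.3 -0.5  6.4] j7 0.57
[-0.31  0.72  0.04]
clock: 30.52
tcp_pos: [0.5611, -0.1121, 0.1072]
orientation: [1.787, 2.584, -0.004]
contact_force: [-5.5, -1.9, 8.0]
grip_width: 0.0104
gripper_force: 72.7
t 30.5 tcp [ 0.5611 -0.1121  0.1072] closing yaw 20.7 zax [-0.002 -0.002 -1.   ] w 0.0104 F [-5.5 -1.9  8. ] j7 0.12
[-0.65  1.15  0.12]
```

```bash
python3 -m jog '[{"x":-0.02,"y":0,"z":0,"rx":0,"ry":0,"rz":-0.5,"jaw":-0.9},{"x":0,"y":0,"z":0,"rx":0,"ry":0,"rz":-0.5,"jaw":-0.9},{"x":0,"y":0,"z":0,"rx":0,"ry":0,"rz":-0.5,"jaw":-0.9},{"x":0,"y":0,"z":0,"rx":0,"ry":0,"rz":0,"jaw":-0.9}]'
python3 -c "
from h import *
st();print(np.round(get_obs()['moment'],2))"
python3 -m jog '[{"x":0,"y":0,"z":0,"rx":0,"ry":0,"rz":-0.3,"jaw":-0.9},{"x":0,"y":0,"z":0,"rx":0,"ry":0,"rz":0,"jaw":-0.9}]'
python3 -c "
from h import *
st();print(np.round(get_obs()['moment'],2))"
python3 -m jog '[{"x":0,"y":0,"z":0,"rx":0,"ry":0,"rz":-0.3,"jaw":-0.9},{"x":0,"y":0,"z":0,"rx":0,"ry":0,"rz":0,"jaw":-0.9}]'
python3 -c "
from h import *
st();print(np.round(get_obs()['moment'],2))"
```

```text
clock: 31.02
tcp_pos: [0.5603, -0.1123, 0.1072]
orientation: [2.108, 2.328, -0.003]
contact_force: [-3.0, -4.4, 6.3]
grip_width: 0.0103
gripper_force: 72.5
t 31.0 tcp [ 0.5603 -0.1123  0.1072] closing yaw 5.7 zax [-0.    -0.002 -1.   ] w 0.0103 F [-3.  -4.4  6.3] j7 -0.11
[-0.69  0.82  0.1 ]
clock: 31.28
tcp_pos: [0.5603, -0.1123, 0.1072]
orientation: [2.168, 2.272, -0.003]
contact_force: [-3.8, -3.2, 7.6]
grip_width: 0.0104
gripper_force: 72.5
t 31.3 tcp [ 0.5603 -0.1123  0.1072] closing yaw 2.7 zax [-0.001 -0.002 -1.   ] w 0.0104 F [-3.8 -3.2  7.6] j7 -0.15
[-0.73  0.81  0.12]
clock: 31.52
tcp_pos: [0.5602, -0.1123, 0.1072]
orientation: [2.227, 2.215, -0.003]
contact_force: [-3.6, -3.2, 6.7]
grip_width: 0.0099
gripper_force: 72.6
t 31.5 tcp [ 0.5602 -0.1123  0.1072] closing yaw 179.7 zax [-0.001 -0.002 -1.   ] w 0.0099 F [-3.6 -3.2  6.7] j7 -0.20
[-0.74  0.84  0.09]
```

```bash
python3 -m jog '[{"x":0,"y":0,"z":0,"rx":0,"ry":0,"rz":-0.3,"jaw":-0.9},{"x":0,"y":0,"z":0,"rx":0,"ry":0,"rz":0,"jaw":-0.9}]' >/dev/null
python3 -c "
from h import *
st();print(np.round(get_obs()['moment'],2))"
python3 -m jog '[{"x":0,"y":0,"z":0,"rx":0,"ry":0,"rz":-0.3,"jaw":-0.9},{"x":0,"y":0,"z":0,"rx":0,"ry":0,"rz":0,"jaw":-0.9}]'>/dev/null
python3 -c "
from h import *
st();print(np.round(get_obs()['moment'],2))"
python3 -m jog '[{"x":0,"y":0,"z":0,"rx":0,"ry":0,"rz":-0.3,"jaw":-0.9},{"x":0,"y":0,"z":0,"rx":0,"ry":0,"rz":0,"jaw":-0.9}]'>/dev/null
python3 -c "
from h import *
st();print(np.round(get_obs()['moment'],2))"
```

```text
t 31.8 tcp [ 0.5601 -0.1123  0.1072] closing yaw 176.7 zax [-0.001 -0.002 -1.   ] w 0.0104 F [-3.2 -2.8  6.8] j7 -0.24
[-0.73  0.93  0.15]
t 32.0 tcp [ 0.56   -0.1123  0.1072] closing yaw 173.7 zax [-0.001 -0.002 -1.   ] w 0.0104 F [-3.3 -3.   7.8] j7 -0.29
[-0.72  1.01  0.09]
t 32.3 tcp [ 0.56   -0.1123  0.1072] closing yaw 170.7 zax [-0.001 -0.002 -1.   ] w 0.0104 F [-4.6 -2.6  8.1] j7 -0.33
[-0.74  1.06  0.02]
```

```bash
python3 -m jog '[{"x":0,"y":0,"z":0,"rx":0,"ry":0,"rz":-0.3,"jaw":-0.9},{"x":0,"y":0,"z":0,"rx":0,"ry":0,"rz":0,"jaw":-0.9}]' >/dev/null
python3 -c "
from h import *
st();print(np.round(get_obs()['moment'],2))"
python3 -m jog '[{"x":0,"y":0,"z":0,"rx":0,"ry":0,"rz":-0.3,"jaw":-0.9},{"x":0,"y":0,"z":0,"rx":0,"ry":0,"rz":0,"jaw":-0.9}]'>/dev/null
python3 -c "
from h import *
st();print(np.round(get_obs()['moment'],2))
cv2.imwrite('pics/o.png',crop('scene',240,160,90,90,6))"
```

```text
t 32.5 tcp [ 0.5599 -0.1122  0.1072] closing yaw 167.7 zax [-0.001 -0.002 -1.   ] w 0.0107 F [-4.1 -2.7  7.3] j7 -0.38
[-0.73  1.13  0.25]
t 32.8 tcp [ 0.5598 -0.1121  0.1072] closing yaw 164.7 zax [-0.002 -0.002 -1.   ] w 0.0100 F [-4.  -2.9  8.3] j7 -0.42
[-0.67  1.13  0.37]
```

View pics/o.png

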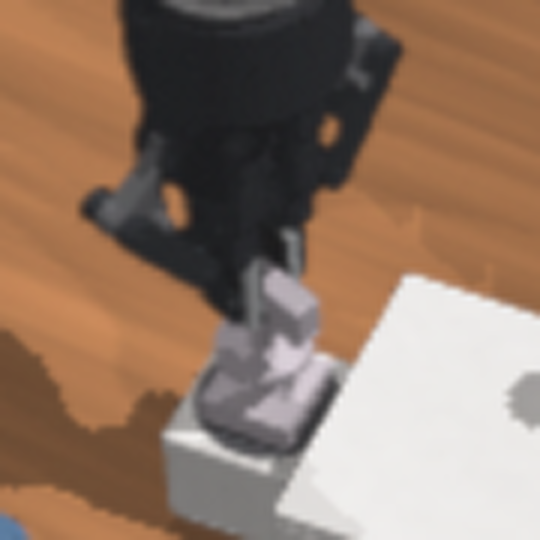

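The plug now stands square to its housing and the moment is rising: it's at the stop. One more push to confirm.

```bash
python3 -m jog '[{"x":0,"y":0,"z":0,"rx":0,"ry":0,"rz":-0.5,"jaw":-0.9},{"x":0,"y":0,"z":0,"rx":0,"ry":0,"rz":0,"jaw":-0.9},{"x":0,"y":0,"z":0,"rx":0,"ry":0,"rz":0,"jaw":-0.9}]' >/dev/null
python3 -c "
from h import *
st();print(np.round(get_obs()['moment'],2))"
python3 -m jog '[{"x":0,"y":0,"z":0,"rx":0,"ry":0,"rz":-0.4,"jaw":-0.9},{"x":0,"y":0,"z":0,"rx":0,"ry":0,"rz":0,"jaw":-0.9}]' >/dev/null
python3 -c "
from h import *
st();print(np.round(get_obs()['moment'],2))"
```

```text
t 33.2 tcp [ 0.5597 -0.1118  0.1072] closing yaw 159.8 zax [-0.002 -0.002 -1.   ] w 0.0103 F [-5.2 -2.8  8.1] j7 -0.50
[-0.47  1.26  0.66]
t 33.5 tcp [ 0.5597 -0.1117  0.1071] closing yaw 155.8 zax [-0.002 -0.002 -1.   ] w 0.0101 F [-5.4 -1.2  8.1] j7 -0.56
[-0.52  1.25  0.86]
```

```bash
python3 -m jog '[{"x":0,"y":0,"z":0,"rx":0,"ry":0,"rz":0.6,"jaw":-0.9},{"x":0,"y":0,"z":0,"rx":0,"ry":0,"rz":0.6,"jaw":-0.9},{"x":0,"y":0,"z":0,"rx":0,"ry":0,"rz":0.6,"jaw":-0.9},{"x":0,"y":0,"z":0,"rx":0,"ry":0,"rz":0,"jaw":-0.9}]' >/dev/null
python3 -c "
from h import *
st();print(np.round(get_obs()['moment'],2))"
python3 -m jog '[{"x":0,"y":0,"z":0.06,"rx":0,"ry":0,"rz":0,"jaw":-0.9},{"x":0,"y":0,"z":0.1,"rx":0,"ry":0,"rz":0,"jaw":-0.9},{"x":0,"y":0,"z":0.1,"rx":0,"ry":0,"rz":0,"jaw":-0.9},{"x":0,"y":0,"z":0.4,"rx":0,"ry":0,"rz":0,"jaw":-0.9},{"x":0,"y":0,"z":0.5,"rx":0,"ry":0,"rz":0,"jaw":-0.9},{"x":0,"y":0,"z":0,"rx":0,"ry":0,"rz":0,"jaw":-0.9}]'
python3 - <<'E'
from h import *
st();t=grab_frame('top');s=grab_frame('scene')
cv2.imwrite('pics/p.png',np.hstack([crop('scene',240,140,90,110,4,s),crop('top',360,190,90,110,4,t)]))
p=get_obs()['tcp_pos']
for h in(-.0255,-.0565): print(h,proj('scene',p+np.array([0,0,h])))
E
```

```text
t 34.0 tcp [ 0.5603 -0.112   0.1072] closing yaw 173.8 zax [-0.001 -0.001 -1.   ] w 0.0100 F [-2.8 -2.1  5.9] j7 -0.29
[-0.54  0.82 -0.  ]
clock: 34.7
tcp_pos: [0.5628, -0.1106, 0.179]
orientation: [2.336, 2.095, 0.006]
contact_force: [0.4, 0.8, -1.9]
grip_width: 0.01
gripper_force: 71.6
t 34.7 tcp [ 0.5628 -0.1106  0.179 ] closing yaw 173.8 zax [ 0.006 -0.001 -1.   ] w 0.0100 F [ 0.4  0.8 -1.9] j7 -0.24
-0.0255 [[282.07759541 195.81699002]]
-0.0565 [[282.74120909 205.50126732]]
```

View pics/p.png

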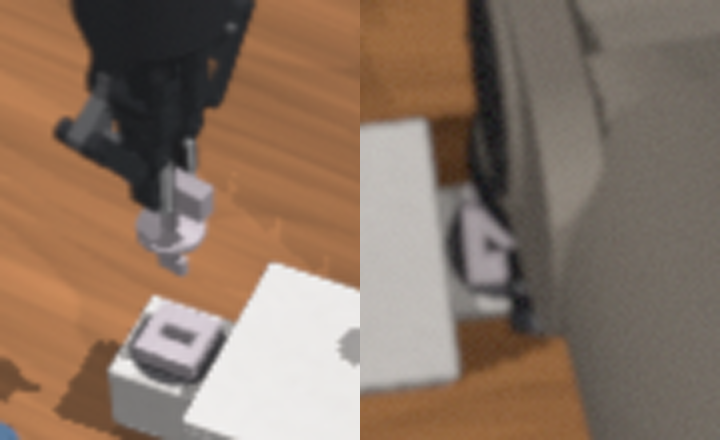

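The slot (scene crop 178,335) now lies across the housing along the caddy's y: locked. The key hangs straight. I take it back over the stand.

```bash
python3 -m jog '[{"x":-0.1,"y":-0.6,"z":0,"rx":0,"ry":0,"rz":0,"jaw":-0.9},{"x":-0.2,"y":-0.8,"z":0,"rx":0,"ry":0,"rz":0,"jaw":-0.9},{"x":-0.2,"y":-0.8,"z":0,"rx":0,"ry":0,"rz":0,"jaw":-0.9},{"x":-0.2,"y":-0.8,"z":0,"rx":0,"ry":0,"rz":0,"jaw":-0.9},{"x":-0.09,"y":-0.6,"z":0,"rx":0,"ry":0,"rz":0,"jaw":-0.9},{"x":0,"y":-0.3,"z":-0.2,"rx":0,"ry":0,"rz":0,"jaw":-0.9},{"x":0,"y":0,"z":0,"rx":0,"ry":0,"rz":0,"jaw":-0.9}]'
```

```text
clock: 35.67
tcp_pos: [0.512, -0.3447, 0.1616]
orientation: [-2.338, -2.093, 0.001]
contact_force: [-0.4, 1.6, -1.0]
grip_width: 0.0106
gripper_force: 71.5
```

```bash
python3 -m jog '[{"x":0.06,"y":-0.03,"z":-0.3,"rx":0,"ry":0,"rz":0,"jaw":-0.9},{"x":0,"y":0,"z":-0.3,"rx":0,"ry":0,"rz":0,"jaw":-0.9},{"x":0,"y":0,"z":-0.3,"rx":0,"ry":0,"rz":0,"jaw":-0.9},{"x":0,"y":0,"z":0,"rx":0,"ry":0,"rz":0,"jaw":-0.9}]'
python3 -m jog '[{"x":0,"y":0,"z":-0.1,"rx":0,"ry":0,"rz":0,"jaw":-0.9},{"x":0,"y":0,"z":-0.1,"rx":0,"ry":0,"rz":0,"jaw":-0.9},{"x":0,"y":0,"z":0,"rx":0,"ry":0,"rz":0,"jaw":-0.9}]'
```

```text
clock: 36.17
tcp_pos: [0.5156, -0.3456, 0.1078]
orientation: [-2.335, -2.095, 0.002]
contact_force: [0.5, 0.3, -0.4]
grip_width: 0.0102
gripper_force: 71.5
clock: 36.55
tcp_pos: [0.5166, -0.3468, 0.0978]
orientation: [-2.339, -2.097, 0.0]
contact_force: [0.5, -0.5, -0.7]
grip_width: 0.0108
gripper_force: 71.5
```

```bash
python3 -m jog '[{"x":-0.01,"y":0,"z":-0.12,"rx":0,"ry":0,"rz":0,"jaw":-0.9},{"x":0,"y":0,"z":-0.1,"rx":0,"ry":0,"rz":0,"jaw":-0.9},{"x":0,"y":0,"z":0,"rx":0,"ry":0,"rz":0,"jaw":-0.9}]'
python3 -m jog '[{"x":0,"y":0,"z":-0.1,"rx":0,"ry":0,"rz":0,"jaw":-0.9},{"x":0,"y":0,"z":-0.1,"rx":0,"ry":0,"rz":0,"jaw":-0.9},{"x":0,"y":0,"z":-0.05,"rx":0,"ry":0,"rz":0,"jaw":-0.9},{"x":0,"y":0,"z":0,"rx":0,"ry":0,"rz":0,"jaw":-0.9}]'
```

```text
clock: 36.92
tcp_pos: [0.5155, -0.3471, 0.0842]
orientation: [-2.339, -2.096, 0.001]
contact_force: [0.0, -1.5, -1.7]
grip_width: 0.0102
gripper_force: 71.4
clock: 37.42
tcp_pos: [0.5158, -0.347, 0.0694]
orientation: [-2.339, -2.097, 0.001]
contact_force: [-1.2, -3.8, -3.5]
grip_width: 0.0106
gripper_force: 71.3
```

```bash
python3 -m jog '[{"x":0,"y":-0.02,"z":-0.03,"rx":0,"ry":0,"rz":0,"jaw":-0.9},{"x":0,"y":0,"z":0,"rx":0,"ry":0,"rz":0,"jaw":-0.9}]'
python3 -m jog '[{"x":0,"y":0,"z":-0.025,"rx":0,"ry":0,"rz":0,"jaw":-0.9},{"x":0,"y":0,"z":0,"rx":0,"ry":0,"rz":0,"jaw":-0.9}]'
python3 -m jog '[{"x":0,"y":0,"z":-0.02,"rx":0,"ry":0,"rz":0,"jaw":-0.9},{"x":0,"y":0,"z":0,"rx":0,"ry":0,"rz":0,"jaw":-0.9}]'
```

```text
clock: 37.67
tcp_pos: [0.5163, -0.3476, 0.068]
orientation: [-2.339, -2.097, -0.001]
contact_force: [-1.4, -1.4, -1.3]
grip_width: 0.0104
gripper_force: 71.6
clock: 37.92
tcp_pos: [0.5164, -0.3477, 0.0666]
orientation: [2.339, 2.097, 0.001]
contact_force: [-0.7, -2.5, -1.0]
grip_width: 0.0099
gripper_force: 71.6
clock: 38.17
tcp_pos: [0.5164, -0.3478, 0.0655]
orientation: [2.339, 2.097, 0.001]
contact_force: [0.1, -0.5, 0.7]
grip_width: 0.0104
gripper_force: 71.9
```

Now at the height at which it was gripped. I release slowly, rise and go clear.

```bash
python3 -m jog '[{"x":0,"y":0,"z":-0.01,"rx":0,"ry":0,"rz":0,"jaw":-0.9},{"x":0,"y":0,"z":0,"rx":0,"ry":0,"rz":0,"jaw":-0.6},{"x":0,"y":0,"z":0,"rx":0,"ry":0,"rz":0,"jaw":-0.3},{"x":0,"y":0,"z":0,"rx":0,"ry":0,"rz":0,"jaw":-0.3},{"x":0,"y":0,"z":0.3,"rx":0,"ry":0,"rz":0,"jaw":-0.3},{"x":0,"y":0,"z":0.6,"rx":0,"ry":0,"rz":0,"jaw":-0.3},{"x":0,"y":0,"z":0.8,"rx":0,"ry":0,"rz":0,"jaw":-0.3},{"x":0,"y":-0.8,"z":0.5,"rx":0,"ry":0,"rz":0,"jaw":-0.3}]'
python3 -m jog '[{"x":0,"y":-0.8,"z":0,"rx":0,"ry":0,"rz":0,"jaw":-0.3},{"x":0,"y":-0.8,"z":0,"rx":0,"ry":0,"rz":0,"jaw":-0.3},{"x":0,"y":-0.8,"z":0,"rx":0,"ry":0,"rz":0,"jaw":-0.3},{"x":-0.6,"y":-0.6,"z":0,"rx":0,"ry":0,"rz":0,"jaw":-0.3},{"x":-0.6,"y":0,"z":0,"rx":0,"ry":0,"rz":0,"jaw":-0.3},{"x":0,"y":0,"z":0,"rx":0,"ry":0,"rz":0,"jaw":-0.3}]'
python3 - <<'E'
from h import *
np.set_printoptions(precision=4,suppress=True)
st();t=grab_frame('top');s=grab_frame('scene');t0=cv2.imread('pics/top0.png')[:,:,::-1];s0=cv2.imread('pics/scene0.png')[:,:,::-1]
def kb(n,im,box):
    x0,y0,x1,y1=box; g=cv2.cvtColor(np.ascontiguousarray(im),cv2.COLOR_RGB2HSV)[y0:y1,x0:x1]; m=((g[...,1]<70)&(g[...,2]>110)).astype(np.uint8)
    k,_,q,c=cv2.connectedComponentsWithStats(m); return [(np.round(c[i]+[x0,y0],1),q[i,2:]) for i in range(1,k) if q[i,4]>20]
print('key before',kb('top',t0,(500,250,550,300)),kb('scene',s0,(190,150,230,195)))
print('key now',kb('top',t,(500,250,550,300)),kb('scene',s,(190,150,230,195)))
print('expected px: collar z.044',proj('top',[.5125,-.347,.044]),proj('scene',[.516,-.347,.044]),'wing z.085',proj('top',[.5125,-.347,.085]),proj('scene',[.516,-.347,.085]))
# bystanders: changed pixels around cups and spoon rest
for nm,b in dict(cups=(400,165,510,235),rest=(170,140,245,205),purple=(140,280,260,365)).items():
    x0,y0,x1,y1=b; d=np.abs(t[y0:y1,x0:x1].astype(int)-t0[y0:y1,x0:x1]).max(2); print(nm,(d>50).sum())
g=cv2.cvtColor(t,cv2.COLOR_RGB2GRAY); ys,xs=np.mgrid[243:259,387:406]; w=np.clip(120-g[243:259,387:406].astype(float),0,25); w[:, :1]=0
m=w>0; P=np.array([pl('top',x,y,.0625)[:2] for x,y in zip(xs[m],ys[m])]); l,v=np.linalg.eigh(np.cov(P.T,aweights=w[m])); print('slot',np.average(P,axis=0,weights=w[m]),np.degrees(np.arctan2(v[1,1],v[0,1])),np.sqrt(l*12)*1e3,m.sum())
E
```

```text
clock: 39.17
tcp_pos: [0.5192, -0.3922, 0.2014]
orientation: [2.329, 2.104, 0.005]
contact_force: [0.8, -0.2, 0.1]
grip_width: 0.0304
gripper_force: 0.0
clock: 39.92
tcp_pos: [0.4402, -0.5782, 0.198]
orientation: [-2.345, -2.091, 0.003]
contact_force: [0.6, 0.4, 0.7]
grip_width: 0.0296
gripper_force: 0.0
t 39.9 tcp [ 0.4402 -0.5782  0.198 ] closing yaw 173.5 zax [-0.002 -0.001 -1.   ] w 0.0296 F [0.6 0.4 0.7] j7 0.55
key before [(array([524.1, 273.1]), array([ 22,  28, 399], dtype=int32))] [(array([208.6, 171.6]), array([ 20,  25, 315], dtype=int32))]
key now [(array([525.1, 272.8]), array([ 30,  20, 362], dtype=int32))] [(array([208.4, 172.7]), array([ 21,  24, 216], dtype=int32))]
expected px: collar z.044 [[521.8221 273.4002]] [[208.9518 176.6261]] wing z.085 [[528.6133 271.6712]] [[206.294  164.5363]]
cups 50
rest 0
purple 286
slot [ 0.5575 -0.1104] 95.58118415809619 [ 7.0387 17.2138] 44
```

```bash
python3 - <<'E'
from h import *
t=grab_frame('top');t0=cv2.imread('pics/top0.png')[:,:,::-1]
for im in(t0,t):
    h=cv2.cvtColor(np.ascontiguousarray(im),cv2.COLOR_RGB2HSV); m=((h[...,0]>95)&(h[...,0]<125)&(h[...,1]>90)).astype(np.uint8)
    k,_,q,c=cv2.connectedComponentsWithStats(m); print([(np.round(c[i],1),q[i,4]) for i in range(1,k) if q[i,4]>80])
from scipy import ndimage
d=np.abs(t[165:235,400:510].astype(int)-t0[165:235,400:510]).max(2)>50; print(np.argwhere(d).mean(0)+[165,400],np.argwhere(d).std(0))
E
```

```text
[(array([421.1, 195.7]), np.int32(646)), (array([484.7, 210. ]), np.int32(691))]
[(array([421.1, 195.7]), np.int32(647)), (array([484.7, 210. ]), np.int32(694))]
[199.11764706 408.96078431] [4.79643274 6.3151259 ]
```

Cups haven't moved, the lock is turned, and the key is upright in its stand. I'm handing in.

```bash
python3 -c "
from bench import *
print(r.hand_in())"
```

```text
the job is handed in; nothing more can be done
None
```

The job is done and handed in at about 40 s: both silver pods are in the caddy, the lid is shut with the turnbutton over it, the lock is turned to its stop, the key is back upright in its stand, and the cups and spoon rest are unmoved; I viewed 17 pictures, over the limit of 14.

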